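# Load a batch of resealed cameras into the leak tester

## Task

Open the leak tester: draw the safety bolt back, swing the lock collar to its open mark and set the lid flat on the rubber mat; then lay every camera on the bench side by side on the chamber floor. Close up again: seat the lid level on the rim with its lugs between the collar's lugs, turn the collar clockwise all the way to its locked mark, and after that slide the bolt fully home into its keeper. Leave the flux bottle and the solder spool standing where they are.

Things in the scene. Friction and masses are not known exactly. Their poses are not given: they have to be found in the camera images.
- camera1: resealed waterproof action camera: black box 42 x 60 x 34 mm (own x, y, z), 0.15 kg, lying with its lens up (round bezel 30 mm wide, 4 mm high, on the +z face, off centre towards +y). Origin at the box's centre, 17 mm above what it lies on. Grip it across the 42 mm (its x). Two to four cameras are present in a run; an absent one reads None
- camera2: another camera, the same as camera1
- camera3: another camera, the same as camera1
- camera4: another camera, the same as camera1
- tester: leak tester fixed on the bench: grey base 290 x 290 mm, 45 mm high, with an upright steel chamber (inner radius 92, outer 106 mm) inside the lock collar. Origin on the bench on the chamber axis; z up, x roughly away from the robot (yaw varies by 0.18 rad). A gauge and an air fitting on the rear corners stay lower than the rim
- chamber (a point): centre of the chamber's flat inner floor, 58 mm above the bench and 50 mm below the rim; axes as the tester's. Four cameras fit on the floor in two rows of two, for example centred at x = +-34 mm and y = +-33 mm with their 42 mm side along x
- rim (a point): centre of the chamber's flat top rim, 108 mm above the bench, on the chamber axis; axes as the tester's
- lid: loose aluminium lid, 0.55 kg, at first on the rim under the locked collar: round plate of radius 98 mm, 10 mm thick, that rests on the rim; below it a rubber spigot, radius 88 tapering to 84 mm, 8 mm deep, in the chamber mouth; four lugs 50 mm wide out to radius 109 mm along its +-x and +-y (quarter-turns are alike). Origin: centre of the spigot's underside, 8 mm below the rim when seated
- lid_handle (a point): middle of the lid's handle bar, 64 mm above the lid's origin, on its axis: a black bar along the lid's x, 108 mm long, 20 mm wide, 18 mm high, on two end posts, with 37 mm free below it
- collar (a joint): turn of the captive lock collar about the chamber axis (rad): 0 = open mark, 0.785 = locked mark, a stop at each; grows clockwise seen from above, stays where left, needs about 0.4 N m (3 N at its grip). Aluminium ring of outer radius 128 mm, from 14 mm below to 22 mm above the rim. It starts locked; the bolt in its keeper holds it
- collar_lug (a point): middle of one of the collar's four inward lugs (90 degrees apart, 50 mm wide, inner radius 101 mm, from 14 to 22 mm above the rim); turns with the collar. At the open mark they stand at 45 degrees between the tester's x and y axes, so a lid with its lugs along those axes (within 0.2 rad) passes between them down to the rim; at the locked mark they cover its lugs, 4 mm clear
- collar_grip (a point): grip point on the collar's upright black handle, a round post 18 mm thick, 150 mm from the chamber axis, reaching from 6 to 52 mm above the rim (this point: 34 mm above it). At the open mark it stands at 210 degrees, at the locked mark at 165 degrees, counted anticlockwise from the tester's x axis about the chamber axis
- bolt (a joint): travel of the safety bolt towards the chamber axis (m): 0 = withdrawn, 0.025 = fully home, a stop at each; stays where left, needs about 3 N; starts home. On a grey pillar at 125 degrees from the tester's x axis; its keeper, a staple on the collar, is in front of it at the locked mark (5 mm play): the collar turns only with the bolt below 0.005, the bolt enters only with the collar above 0.75
- bolt_knob (a point): grip point on the bolt's upright steel knob, a round post 16 mm thick rising 50 mm from the bolt's axis (112 mm above the bench); this point is 38 mm above that axis, 178 mm from the chamber axis when withdrawn, 153 mm when home. The point's x axis points to the chamber axis, the way home. Straps beside its foot rise 6 mm, the keeper in front of it 15 mm, above that axis
- mat: thin grey rubber mat, 230 x 230 mm, 1 mm thick, flat on the bench to the robot's right: the place for the lid while the chamber is open; origin at its centre, on the bench. It is looked at only: a lid on it rests at bench height
- flux: white squeeze bottle with a red cap, 40 mm thick and 85 mm high, standing among the cameras; origin at the centre of its underside. Not part of the job: leave it standing
- spool: solder spool, 64 mm across and 40 mm high; origin at the centre of its underside. Not part of the job

How it is judged:
By the outcome, as a careful person would: the job done as asked, in the order asked, and still so for the second after the job is handed in, with the robot touching nothing.
Of camera1, camera2, camera3, camera4 only 2 to 4 are there at a start; the rules pass over those that are not, and their reading is None.
At some moment in a run one of lid may be knocked a few centimetres aside while the robot is not near it.
Once in a run the grip may slacken for a moment while it holds something.
It also fails if it takes over 210 s, if anything falls off the work surface, if the arm or the gripper's body presses on something with over 40 N, if the wrist force passes 120 N, or if a joint passes its speed limit or range.

## Robot

A 6-joint arm with a two-finger parallel gripper is mounted at the origin on the work surface. World frame = base frame: x ahead of the robot, y to its left, z up, the work surface at z = 0. Lengths are in m, angles in rad, forces in N, time in s.
With the tool pointing down it reaches from about 0.25 to 0.725 m from the base axis. Payload 4 kg.
Tool frame: the origin (TCP) lies midway between the tips of the shut fingers; the grasp point (between the pads) lies 19 mm behind it (bot.grip_depth is the distance from the TCP to the grasp point, in m); z points along the fingers, y is the line along which they close (so a half turn about z gives the same grasp; the last joint's range is limited). The gripper opens to 85 mm and grips with 20 to 120 N. Pads are 22 mm wide; open, the fingers measure 114 mm over their backs; the gripper's body (76 mm by 85 mm) begins 54 mm behind the grasp point. The pads swing forward as they close: fully open they stand 13 mm farther back than shut.
Start: joints at [1.205, 0.241, 0.005, 1.335, 0, 1.571], TCP at [0.179, 0.467, 0.231] pointing down, gripper open.
Joint ranges: [-2.72, 2.72], [-1.05, 1.87], [-1.09, 1.28], [-1.99, 2.15], [-1.42, 1.44], [-3.14, 3.14]. Speed limits (rad/s): [2.79, 2.79, 3.14, 3.14, 3.14, 3.14].

## Interface

Orientations are given as a unit quaternion [x, y, z, w].
In Python, from workcell import bot gives the robot as it stands.
- The arm moves only by the shell command python3 -m creep 'ROWS'. ROWS is JSON, one flat list of numbers, 5 for each row, row after row: the shift along the world's x, y, z in m, then the turn about the world's z in rad, then the finger opening in m, from 0 to 0.0854. In form: [x, y, z, twist, claw, x, y, z, twist, claw, ...]. A call has 1 to 10 rows; each row is the pose to reach, as a shift and turn from the pose commanded when the call began; what a row does not reach only later rows make up. A row lasts 1/12 s, in which the tool goes at most 41.7 mm and 7.16 degrees, less where a joint would pass 70% of its speed; a pose out of reach is approached as far as the arm can. A call with a gripper value outside its range is refused whole. The fingers move at their own pace and stop on an object; the grip force is fixed at half the most. Time passes only in rows, so rows that repeat a pose let the fingers close. It gives the time, the measured TCP pose, the force, the opening and the grip force at its end, in the units of the state.
- bot.get_obs(): the state, without advancing time (a new reading comes with each control period).
- bot.camera(name): name is "scene" or "top" or "wrist"; returns a dict with "pixels" (400x640x3 uint8, red, green, blue), "camera_matrix" (3x3 intrinsics, pixels), "extrinsics" (4x4, takes a point from world to camera coordinates); the wrist camera has in their place "T_tool_cam" (4x4, takes a point from camera to tool coordinates, whose origin is the TCP and whose axes are the flange's). Camera axes: x right, y down, z forward; pixel columns grow to the right and rows downward; lengths in m; the calibration is good to about 2 mm. The wrist camera is an equidistant fisheye: a pixel r from the principal point sees the ray r / f radians off the axis. A picture is of the moment at which its call begins: read the wrist's pose just before it. There is no depth.
- bot.job_done(): hands the job in; it is judged then, once.
Trained networks look in the newest picture that a camera, given by its name, has taken for a name from the list of things; names that differ only in an ending like _2 or _b are one class to them, and where a whole thing is asked for, a point or a joint stands for the part that bears it (a point fixed in the world has none). Each returns a list of dicts, best first, with "score" (0 to 1); they miss things now and then, are a little off and sometimes report something else, mostly with a low value. They report only what shows in the picture. A call takes as long as a camera call.
- bot.look_for(camera, thing): "centre" ([column, row] as shares, 0 to 1, of the picture: columns of its width, rows of its height, amid what is visible of it).
- bot.place_of(camera, thing): "centre" ([column, row] as shares, 0 to 1, of the picture: columns of its width, rows of its height: a listed point, or the origin of a listed thing).
The state is a dict: "clock": time; "joint_pos": joint angles; "joint_vel": joint speeds; "tau": joint torques, N m; "eef_pos": TCP position; "tool_rot": TCP orientation; "ft_force": force on the tool from outside, world axes, zero at the start; "ft_torque": the same for the moment, N m; "grip_width": finger opening in m; "grasp_force": force on a finger pad.
Only numpy, scipy, OpenCV 4.12 (cv2) and the standard library are available. Lean on these libraries where they do the work, as an engineer would, in place of code of your own. Each camera call takes 0.05 s, during which the arm holds its last target. There are 200 camera calls.

## Working session

There is one attempt and no reset: what is moved stays moved. The work goes in short steps, Python scripts to look and compute and a shell command to move; the robot and the scene stay as the last step left them, time stands still between calls to the robot, and variables do not carry over. Pictures are saved under pics/ and viewed, at most 14 in all, crops included, and the job is handed in when it is done.

```bash
mkdir -p pics; ls
cat > h.py <<'E'
import numpy as np, cv2
from workcell import bot
from scipy.spatial.transform import Rotation as R
def snap(c):
    o=bot.get_obs(); d=bot.camera(c); d['o']=o; d['name']=c; return d
def save(d,f): cv2.imwrite('pics/'+f,d['pixels'][:,:,::-1])
def ray(d,share):
    p=np.array(share)*[640,400]; K=np.array(d['camera_matrix'])
    x=(p[0]-K[0,2])/K[0,0]; y=(p[1]-K[1,2])/K[1,1]
    if d['name']=='wrist':
        r=np.hypot(x,y); v=np.array([np.sin(r)*x/(r+1e-12),np.sin(r)*y/(r+1e-12),np.cos(r)])
        T=np.array(d['T_tool_cam']); Rt=R.from_quat(d['o']['tool_rot']).as_matrix()
        return np.array(d['o']['eef_pos'])+Rt@T[:3,3], Rt@T[:3,:3]@v
    E=np.array(d['extrinsics']); return -E[:3,:3].T@E[:3,3], E[:3,:3].T@np.array([x,y,1])
def atz(d,share,z):
    c,v=ray(d,share); return c+v*(z-c[2])/v[2]
def tri(rs):
    A=np.zeros((3,3));b=np.zeros(3)
    for c,v in rs:
        v=v/np.linalg.norm(v); M=np.eye(3)-np.outer(v,v); A+=M; b+=M@c
    return np.linalg.solve(A,b)
E
python3 - <<'E'
from h import *
np.set_printoptions(precision=4,suppress=True)
Z=dict(camera1=.017,tester=0,chamber=.058,rim=.108,lid=.1,lid_handle=.164,collar_lug=.126,collar_grip=.142,bolt_knob=.15,mat=0,flux=0,spool=0)
for c in ['top','scene']:
    d=snap(c); save(d,c+'0.png'); print(c,ray(d,[.5,.5]))
    for n,z in Z.items():
        for r in bot.place_of(c,n)[:5]:
            if r['score']>.2: print(c,n,round(r['score'],2),np.array(r['centre'])*[640,400],atz(d,r['centre'],z))
print(bot.get_obs())
E
```

```text
pics
top (array([ 0.4048, -0.0453,  1.2388]), array([ 0.1262,  0.0247, -0.9917]))
top camera1 0.86 [409.984 249.6  ] [ 0.4254 -0.2604  0.017 ]
top camera1 0.66 [367.168 243.6  ] [ 0.4408 -0.1444  0.017 ]
top camera1 0.64 [444.992 243.4  ] [ 0.4428 -0.3552  0.017 ]
top chamber 0.33 [410.688 250.32 ] [ 0.4228 -0.2549  0.058 ]
top rim 0.63 [222.528 185.2  ] [0.5866 0.2365 0.108 ]
top lid 0.88 [225.472 190.4  ] [0.5741 0.2302 0.1   ]
top lid 0.74 [219.712 187.8  ] [0.581  0.2456 0.1   ]
top lid 0.72 [165.696 219.4  ] [0.4975 0.384  0.1   ]
top lid_handle 0.87 [222.08 188.52] [0.5693 0.2233 0.164 ]
top collar_lug 0.9 [224.832 230.68 ] [0.4676 0.222  0.126 ]
top collar_grip 0.97 [203.392 243.2  ] [0.4354 0.2706 0.142 ]
top bolt_knob 0.66 [166.912 221.32 ] [0.4886 0.3619 0.15  ]
top mat 0.64 [403.52 174.6 ] [ 0.6356 -0.2494  0.    ]
top flux 0.5 [326.592 241.12 ] [ 0.4474 -0.0334  0.    ]
top spool 0.57 [470.592 207.8  ] [ 0.5422 -0.433   0.    ]
scene (array([1.1989, 0.0851, 0.7777]), array([-0.7119, -0.1319, -0.6899]))
scene camera1 0.89 [291.328 202.32 ] [ 0.4385 -0.1372  0.017 ]
scene c
[... 754 characters left out ...]
 ] [ 0.6365 -0.2509  0.    ]
scene mat 0.61 [290.176 202.6  ] [ 0.4232 -0.1451  0.    ]
scene flux 0.59 [326.528 213.08 ] [ 0.4448 -0.0361 -0.    ]
scene spool 0.59 [177.472 219.   ] [ 0.5438 -0.43    0.    ]
{'clock': 1.3, 'joint_pos': array([ 1.205 ,  0.2406,  0.005 ,  1.3352, -0.    ,  1.5708]), 'joint_vel': array([-0.0018,  0.0002, -0.0013,  0.0002,  0.0006,  0.0003]), 'tau': array([  0.0002, -37.2217,  25.269 ,   0.0013,   0.0001,   0.    ]), 'eef_pos': array([0.1788, 0.4669, 0.2313]), 'tool_rot': array([0.1819, 0.9833, 0.    , 0.    ]), 'ft_force': array([ 0.0405,  0.1133, -0.0314]), 'ft_torque': array([-0.0077,  0.0265, -0.0116]), 'grasp_force': 0.0, 'grip_width': 0.08521581299060906}
```

View pics/top0.png

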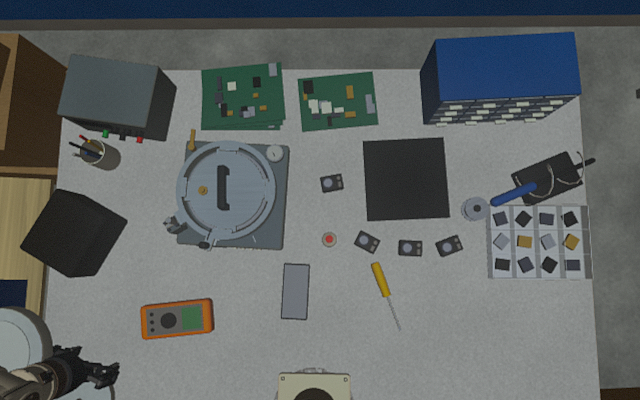

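View pics/scene0.png

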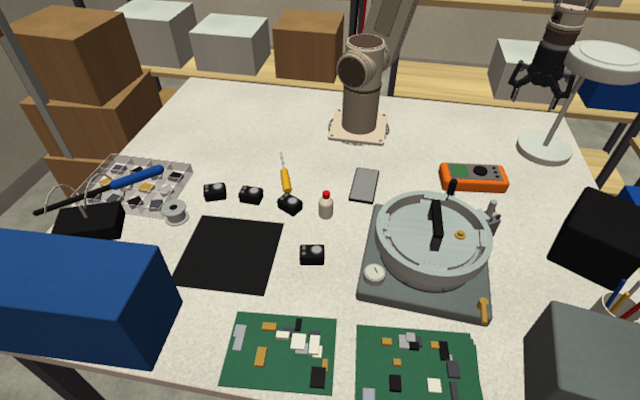

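Top view: four cameras at (332,183), (366,241), (410,248) and (450,245). Flux is at (329,240), the mat at (404,178) and the tester at (225,190), with its handle along world x. I'll look closer with the wrist camera.

```bash
python3 -m creep '[0.02,-0.01,0.04,0,0.05, 0.26,-0.2,0.17,0,0.05,0.26,-0.2,0.17,0,0.05,0.26,-0.2,0.17,0,0.05,0.26,-0.2,0.17,0,0.05,0.26,-0.2,0.17,0,0.05,0.26,-0.2,0.17,0,0.05,0.26,-0.2,0.17,0,0.05,0.26,-0.2,0.17,0,0.05,0.26,-0.2,0.17,0,0.05]'
python3 -m creep '[0,0,0,0,0.05,0,0,0,0,0.05,0,0,0,0,0.05]'
cat >> h.py <<'E'
np.set_printoptions(precision=4,suppress=True)
Z=dict(camera1=.017,tester=0,chamber=.058,rim=.108,lid=.1,lid_handle=.164,collar_lug=.126,collar_grip=.142,bolt_knob=.15,mat=0,flux=0,spool=0)
def look(c,names,smin=.25,k=4,zs={}):
    d=snap(c)
    for n in names:
        for r in bot.place_of(c,n)[:k]:
            if r['score']>smin: print(c,n,round(r['score'],2),np.array(r['centre'])*[640,400],atz(d,r['centre'],zs.get(n,Z[n])))
    return d
E
python3 - <<'E'
from h import *
d=look('wrist',['tester','rim','lid','lid_handle','collar_lug','collar_grip','bolt_knob'])
save(d,'w1.png'); print(d['T_tool_cam'],d['camera_matrix'],d['o']['eef_pos'])
E
```

```text
clock: 2.13
eef_pos: [0.4437, 0.2633, 0.4037]
tool_rot: [0.185, 0.983, 0.001, 0.003]
ft_force: [-0.5, 0.8, 0.3]
grip_width: 0.0499
grasp_force: 0.0
clock: 2.38
eef_pos: [0.4379, 0.2675, 0.4006]
tool_rot: [0.181, 0.983, -0.0, -0.001]
ft_force: [-0.6, -0.7, -0.5]
grip_width: 0.0501
grasp_force: 0.0
wrist lid 0.89 [325.376 256.48 ] [0.571  0.2258 0.1   ]
wrist lid_handle 0.74 [326.72 276.8 ] [0.5727 0.2261 0.164 ]
wrist collar_lug 0.65 [305.024 199.2  ] [0.4679 0.2338 0.126 ]
wrist collar_grip 0.73 [319.68 163.68] [0.4268 0.2713 0.142 ]
[[ 0.0004 -0.9644 -0.2646  0.0663]
 [ 1.      0.0004  0.0002 -0.0002]
 [-0.0001 -0.2646  0.9644 -0.1415]
 [ 0.      0.      0.      1.    ]] [[309.7069   0.     319.706 ]
 [  0.     309.7069 204.3777]
 [  0.       0.       1.    ]] [0.4379 0.2675 0.4006]
```

View pics/w1.png

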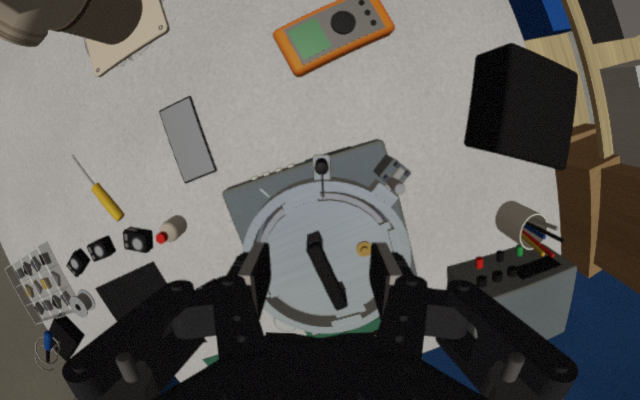

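The wrist view shows the lid bar from (313,238) to (340,300), the collar post's top at (321,165) and the bolt knob near (398,187). I'll zoom in there to read edges.

Run:
```python
from h import *
d=snap('wrist'); im=d['pixels'][:,:,::-1]
cv2.imwrite('pics/w1c.png',cv2.resize(im[130:330,220:430],None,fx=3,fy=3)[:600])
for n,p,z in [('barA',(313,236),.173),('barB',(341,306),.173),('knob',(398,188),.162),('post',(321,166),.160)]:
    print(n,atz(d,np.array(p)/[640,400],z))
```

```text
barA [0.5073 0.2317 0.173 ]
barB [0.6217 0.2296 0.173 ]
knob [0.4895 0.3554 0.162 ]
post [0.4288 0.2726 0.16  ]
```

View pics/w1c.png

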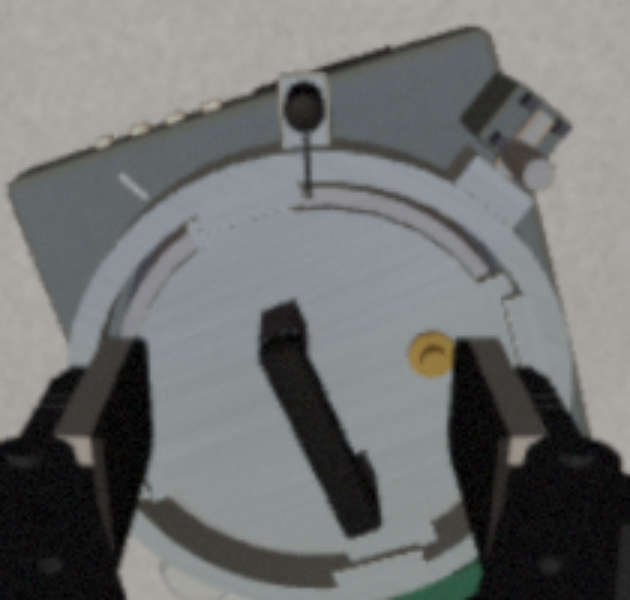

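The crop (3x, offset 220,130) puts the knob top at (399.7,187.5), the post top at (321,165), and the bar's top face from about (314.5,244) to (340.5,305).

Run:
```python
from h import *
d=snap('wrist')
P={}
for n,p,z in [('barA',(314.5,244),.173),('barB',(340.5,305.5),.173),('knob',(399.7,187.5),.162),('post',(321,164),.160)]:
    P[n]=atz(d,np.array(p)/[640,400],z); print(n,P[n])
v=P['barB']-P['barA']; print('bar yaw',np.degrees(np.arctan2(v[1],v[0])),np.hypot(*v[:2]),(P['barA']+P['barB'])/2)
# fit axis+yaw to post & knob & lid
from scipy.optimize import least_squares
u=lambda a:np.array([np.cos(a),np.sin(a)])
obs=[(P['post'],.15,165),(P['knob'],.153,125)]
f=lambda q:np.concatenate([q[:2]+r*u(q[2]+np.radians(a))-p[:2] for p,r,a in obs]+[q[:2]-[.572,.2265]])
s=least_squares(f,[.572,.2265,-.05]); print(s.x,f(s.x))
```

```text
barA [0.5185 0.2294 0.173 ]
barB [0.6208 0.2291 0.173 ]
knob [0.4898 0.3576 0.162 ]
post [0.4266 0.2734 0.16  ]
bar yaw -0.1637149259143072 0.10228394474140574 [0.5696 0.2292 0.173 ]
[ 0.5707  0.2271 -0.0523] [ 0.0015  0.0001 -0.0002 -0.0007 -0.0013  0.0006]
```

```bash
python3 -m creep '[0.051,0.090,-0.06,-0.3,0.045,0.051,0.090,-0.12,-0.647,0.045,0.051,0.090,-0.15,-0.647,0.045,0.051,0.090,-0.18,-0.647,0.045,0.051,0.090,-0.18,-0.647,0.045,0.051,0.090,-0.18,-0.647,0.045,0.051,0.090,-0.18,-0.647,0.045,0.051,0.090,-0.18,-0.647,0.045]'
python3 - <<'E'
from h import *
d=look('wrist',['bolt_knob'],.1)
save(d,'w2.png'); print(d['o']['eef_pos'],d['o']['tool_rot'])
E
```

```text
clock: 3.55
eef_pos: [0.4901, 0.3568, 0.2227]
tool_rot: [0.484, 0.875, 0.0, 0.0]
ft_force: [-0.6, -0.1, 1.7]
grip_width: 0.0449
grasp_force: 0.0
wrist bolt_knob 0.77 [320.768 215.32 ] [0.4914 0.3568 0.15  ]
[0.4901 0.3568 0.2227] [0.484  0.8751 0.0002 0.0002]
```

View pics/w2.png

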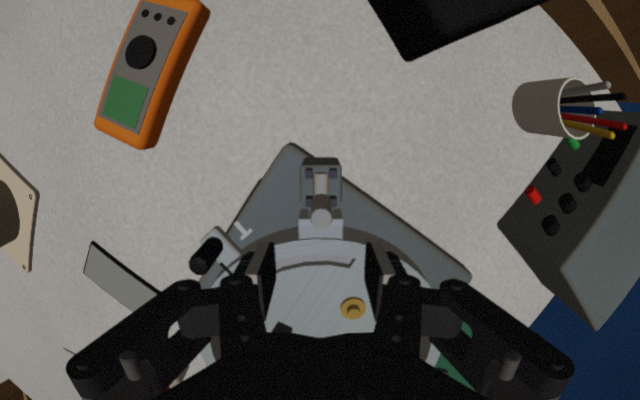

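The knob at (320,217) is centred between the fingers. Next I lower and grip it.

```bash
python3 -m creep '[0,0,-0.04,0,0.045,0,0,-0.07,0,0.045,0,0,-0.09,0,0.045,0,0,-0.09,0,0.045,0,0,-0.09,0,0,0,0,-0.09,0,0,0,0,-0.09,0,0,0,0,-0.09,0,0,0,0,-0.09,0,0]'
python3 -m creep '[-0.003,0.004,0,0,0,-0.005,0.008,0,0,0,-0.008,0.013,0,0,0,-0.011,0.017,0,0,0,-0.0143,0.0229,0,0,0,-0.0143,0.0229,0,0,0,-0.0143,0.0229,0,0,0]'
```

```text
clock: 4.4
eef_pos: [0.4908, 0.3574, 0.1352]
tool_rot: [0.485, 0.875, 0.002, 0.001]
ft_force: [-3.1, -2.3, 6.1]
grip_width: 0.0144
grasp_force: 58.7
clock: 4.98
eef_pos: [0.4786, 0.377, 0.1352]
tool_rot: [0.486, 0.874, 0.0, 0.004]
ft_force: [2.1, -11.0, 6.4]
grip_width: 0.0143
grasp_force: 58.9
```

```bash
python3 -m creep '[-0.0015,0.0025,0.002,0,0,-0.0015,0.0025,0.002,0,0,-0.0015,0.0025,0.002,0,0]'
```

```text
clock: 5.23
eef_pos: [0.4784, 0.3771, 0.1352]
tool_rot: [0.487, 0.873, -0.002, 0.006]
ft_force: [8.2, -14.2, -1.2]
grip_width: 0.0141
grasp_force: 59.4
```

```bash
python3 -m creep '[0.003,-0.005,0,0,0,0.003,-0.005,0,0,0.045,0.003,-0.005,0,0,0.045,0.003,-0.005,0.04,0,0.045,0.003,-0.005,0.08,0,0.045,-0.02,-0.04,0.1,0.2,0.045,-0.046,-0.08,0.1,0.4,0.045,-0.046,-0.109,0.1,0.55,0.045,-0.046,-0.109,0.1,0.7,0.045,-0.046,-0.109,0.1,0.7,0.045]'
python3 -m creep '[0,0,0,0,0.045,0,0,0,0,0.045,0,0,0,0,0.045]'
python3 - <<'E'
from h import *
d=look('wrist',['bolt_knob','collar_grip','lid','lid_handle'],.1,2)
save(d,'w3.png'); print(d['o']['eef_pos'],d['o']['tool_rot'])
E
```

```text
clock: 6.07
eef_pos: [0.4276, 0.2725, 0.2354]
tool_rot: [0.19, 0.982, 0.001, 0.001]
ft_force: [0.7, -0.2, 0.3]
grip_width: 0.045
grasp_force: 0.0
clock: 6.32
eef_pos: [0.4282, 0.2741, 0.2339]
tool_rot: [0.193, 0.981, 0.001, 0.0]
ft_force: [0.2, -0.8, -0.6]
grip_width: 0.0449
grasp_force: 0.0
wrist bolt_knob 0.69 [459.072 219.72 ] [0.4798 0.3769 0.15  ]
wrist collar_grip 0.62 [316.032 211.92 ] [0.4308 0.2699 0.142 ]
wrist lid 0.66 [327.616 329.6  ] [0.5732 0.2242 0.1   ]
wrist lid 0.32 [317.504 211.4  ] [0.4424 0.2661 0.1   ]
wrist lid_handle 0.69 [ 38.72 309.  ] [ 0.4129 -0.0937  0.164 ]
[0.4282 0.2741 0.2339] [0.1935 0.9811 0.0005 0.0004]
```

View pics/w3.png

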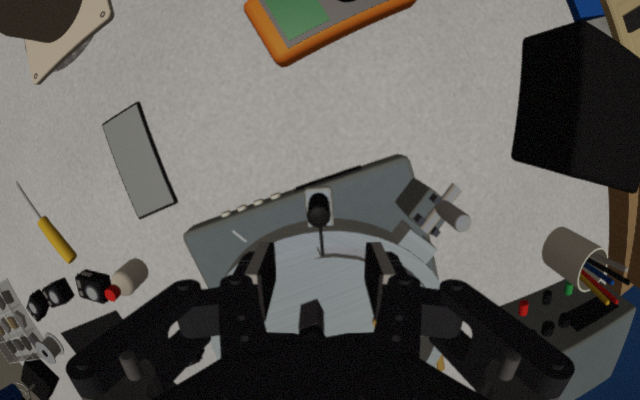

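The bolt is drawn back and the post (318,208) is centred. I'll lower and grip the post.

```bash
python3 -m creep '[0,0,-0.04,0,0.045,0,0,-0.07,0,0.045,0,0,-0.1,0,0.045,0,0,-0.1,0,0.045,0,0,-0.1,0,0,0,0,-0.1,0,0,0,0,-0.1,0,0,0,0,-0.1,0,0,0,0,-0.1,0,0]'
```

```text
clock: 7.32
eef_pos: [0.4287, 0.2732, 0.1352]
tool_rot: [0.193, 0.981, 0.0, 0.001]
ft_force: [-2.6, -4.2, 6.5]
grip_width: 0.0159
grasp_force: 59.5
```

```bash
python3 -m creep '[-0.0019,-0.0063,0,0.044,0,-0.0035,-0.0126,0,0.087,0,-0.0059,-0.0255,0,0.175,0,-0.0071,-0.0385,0,0.262,0,-0.0072,-0.0516,0,0.349,0,-0.0062,-0.0646,0,0.436,0,-0.0041,-0.0775,0,0.524,0,-0.0008,-0.0902,0,0.611,0]'
python3 -m creep '[0.0022,-0.0062,0,0.044,0,0.0044,-0.0123,0,0.087,0,0.0098,-0.0242,0,0.175,0,0.0116,-0.0277,0,0.2,0,0.0116,-0.0277,0,0.2,0]'
```

```text
clock: 7.98
eef_pos: [0.4273, 0.1841, 0.1352]
tool_rot: [-0.114, 0.994, 0.002, 0.001]
ft_force: [-4.7, 1.1, 5.5]
grip_width: 0.0161
grasp_force: 59.6
clock: 8.4
eef_pos: [0.4379, 0.1575, 0.1351]
tool_rot: [-0.21, 0.978, 0.004, -0.0]
ft_force: [-9.5, 5.1, 8.6]
grip_width: 0.016
grasp_force: 60.1
```

```bash
python3 -m creep '[-0.001,0.002,0,0,0,-0.001,0.002,0,0,0.045,-0.001,0.002,0,0,0.045,-0.001,0.002,0.04,0,0.045,-0.001,0.002,0.08,-0.1,0.06,0.035,0.02,0.12,-0.2,0.06,0.07,0.04,0.14,-0.3,0.06,0.11,0.05,0.14,-0.422,0.06,0.132,0.073,0.14,-0.422,0.06,0.132,0.073,0.14,-0.422,0.06]'
python3 -m creep '[0,0,0,0,0.06,0,0,0,0,0.06,0,0,0,0,0.06]'
python3 - <<'E'
from h import *
d=look('wrist',['collar_grip','lid','lid_handle','collar_lug'],.1,3)
save(d,'w4.png'); print(d['o']['eef_pos'],d['o']['tool_rot'])
E
```

```text
clock: 9.23
eef_pos: [0.5767, 0.2323, 0.2704]
tool_rot: [-0.001, 1.0, 0.001, 0.001]
ft_force: [-0.9, -0.3, -2.3]
grip_width: 0.0601
grasp_force: 0.0
clock: 9.48
eef_pos: [0.5701, 0.228, 0.2736]
tool_rot: [-0.001, 1.0, 0.0, -0.0]
ft_force: [-0.6, -0.0, -0.0]
grip_width: 0.0603
grasp_force: 0.0
wrist collar_grip 0.89 [241.728  53.6  ] [0.4401 0.1583 0.142 ]
wrist lid 0.95 [318.208 189.4  ] [0.5739 0.2261 0.1   ]
wrist lid_handle 0.76 [317.632 205.28 ] [0.5733 0.226  0.164 ]
wrist collar_lug 0.9 [238.208 111.4  ] [0.4924 0.1509 0.126 ]
[0.5701 0.228  0.2736] [-0.0007  1.      0.     -0.0001]
```

View pics/w4.png

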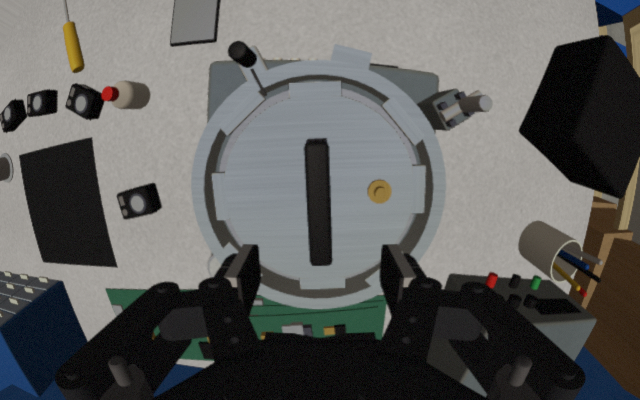

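The collar is open and its lugs clear the lid's. The bar at (318,142–263) is aligned with the tool. I'll grip it.

```bash
python3 -m creep '[0.002,-0.001,-0.04,0,0.06,0.002,-0.001,-0.08,0,0.06,0.002,-0.001,-0.11,0,0.06,0.002,-0.001,-0.127,0,0.06,0.002,-0.001,-0.127,0,0.06,0.002,-0.001,-0.127,0,0,0.002,-0.001,-0.127,0,0,0.002,-0.001,-0.127,0,0,0.002,-0.001,-0.127,0,0,0.002,-0.001,-0.127,0,0]'
python3 -m creep '[0,0,0.005,0,0,0,0,0.01,0,0,0,0,0.02,0,0,0,0,0.03,0,0,0,0,0.05,0,0,0,0,0.07,0,0,0,0,0.07,0,0,0,0,0.07,0,0]'
```

```text
clock: 10.57
eef_pos: [0.5743, 0.2279, 0.1493]
tool_rot: [-0.001, 1.0, 0.001, 0.002]
ft_force: [-0.6, -1.3, 7.3]
grip_width: 0.0186
grasp_force: 60.6
clock: 11.23
eef_pos: [0.574, 0.2279, 0.218]
tool_rot: [-0.001, 1.0, 0.001, 0.002]
ft_force: [0.1, -0.2, -5.5]
grip_width: 0.0189
grasp_force: 59.1
```

```bash
python3 -c "
from h import *
o=bot.get_obs();print(o['joint_pos'],o['eef_pos'])"
```

```text
[0.3779 0.4812 0.3195 1.4051 0.0001 0.3768] [0.574  0.2279 0.218 ]
```

```bash
python3 -m creep '[0.002,-0.015,0,0,0,0.005,-0.045,0,0,0,0.01,-0.08,0,0,0,0.015,-0.115,0,0,0,0.02,-0.15,0,0,0,0.025,-0.185,0,0,0,0.03,-0.22,0,0,0,0.035,-0.255,0,0,0,0.04,-0.29,0,0,0,0.045,-0.325,0,0,0]'
python3 -m creep '[0.005,-0.035,0,0,0,0.01,-0.07,0,0,0,0.014,-0.1,0,0,0,0.017,-0.13,0,0,0,0.018,-0.147,0,0,0,0.018,-0.153,0,0,0,0.018,-0.153,0,0,0,0.018,-0.153,-0.02,0,0,0.018,-0.153,-0.04,0,0]'
python3 -m creep '[0,0,-0.015,0,0,0,0,-0.03,0,0,0,0,-0.04,0,0,0,0,-0.05,0,0,0,0,-0.056,0,0,0,0,-0.056,0,0,0,0,-0.056,0,0]'
```

```text
clock: 12.07
eef_pos: [0.6166, -0.0997, 0.2143]
tool_rot: [-0.0, 1.0, 0.0, -0.002]
ft_force: [0.5, 0.6, -5.0]
grip_width: 0.019
grasp_force: 65.2
clock: 12.82
eef_pos: [0.6366, -0.2498, 0.1768]
tool_rot: [-0.001, 1.0, -0.0, 0.001]
ft_force: [0.3, 0.7, -5.4]
grip_width: 0.0187
grasp_force: 65.3
clock: 13.4
eef_pos: [0.6359, -0.2503, 0.1204]
tool_rot: [-0.001, 1.0, 0.0, -0.0]
ft_force: [-0.2, 1.1, -5.9]
grip_width: 0.0188
grasp_force: 65.1
```

```bash
python3 -m creep '[0,0,-0.02,0,0,0,0,-0.04,0,0,0,0,-0.055,0,0,0,0,-0.065,0,0,0,0,-0.069,0,0,0,0,-0.072,0,0,0,0,-0.072,0,0]'
python3 -m creep '[0,0,0,0,0.06,0,0,0,0,0.06,0,0,0,0,0.06]'
```

```text
clock: 13.98
eef_pos: [0.6366, -0.2509, 0.0497]
tool_rot: [-0.001, 1.0, -0.0, 0.001]
ft_force: [0.5, 0.5, -5.4]
grip_width: 0.0188
grasp_force: 65.3
clock: 14.23
eef_pos: [0.6375, -0.2512, 0.0506]
tool_rot: [-0.001, 1.0, -0.001, 0.002]
ft_force: [0.4, -0.3, 0.4]
grip_width: 0.0545
grasp_force: 0.0
```

```bash
python3 -m creep '[0,0,0.04,0,0.06,0,0,0.08,0,0.06,0,0,0.12,0,0.06,-0.03,0.01,0.16,0,0.06,-0.06,0.02,0.18,0,0.06,-0.09,0.03,0.21,0,0.06,-0.12,0.04,0.24,0,0.06,-0.136,0.05,0.27,0,0.06,-0.136,0.05,0.3,0,0.06,-0.136,0.05,0.3,0,0.06]'
python3 -m creep '[0,0,0,0,0.06,0,0,0,0,0.06,0,0,0,0,0.06]'
python3 - <<'E'
from h import *
d=look('wrist',['camera1','flux','lid','lid_handle'],.2,6,dict(lid=0,lid_handle=.064))
save(d,'w5.png'); print(d['o']['eef_pos'],d['o']['tool_rot'])
E
```

```text
clock: 15.07
eef_pos: [0.5008, -0.2009, 0.3579]
tool_rot: [-0.001, 1.0, -0.003, 0.008]
ft_force: [0.7, 0.4, 0.4]
grip_width: 0.0601
grasp_force: 0.0
clock: 15.32
eef_pos: [0.4998, -0.2006, 0.3472]
tool_rot: [-0.001, 1.0, 0.0, -0.001]
ft_force: [0.1, 0.1, 0.9]
grip_width: 0.0598
grasp_force: 0.0
wrist camera1 0.91 [281.728 123.2  ] [ 0.4351 -0.2583  0.017 ]
wrist camera1 0.76 [216.128 129.2  ] [ 0.4406 -0.3629  0.017 ]
wrist camera1 0.75 [358.784 127.2  ] [ 0.441  -0.1416  0.017 ]
wrist camera1 0.6 [410.112 232.68 ] [ 0.6112 -0.0492  0.017 ]
wrist flux 0.67 [419.2 130.8] [ 0.4433 -0.0398  0.    ]
wrist lid 0.97 [290.176 242.   ] [ 0.6335 -0.2509  0.    ]
wrist lid 0.38 [183.872 190.6  ] [ 0.5426 -0.4353  0.    ]
wrist lid_handle 0.84 [285.376 261.12 ] [ 0.639  -0.2527  0.064 ]
[ 0.4998 -0.2006  0.3472] [-0.0006  1.      0.0003 -0.0007]
```

View pics/w5.png

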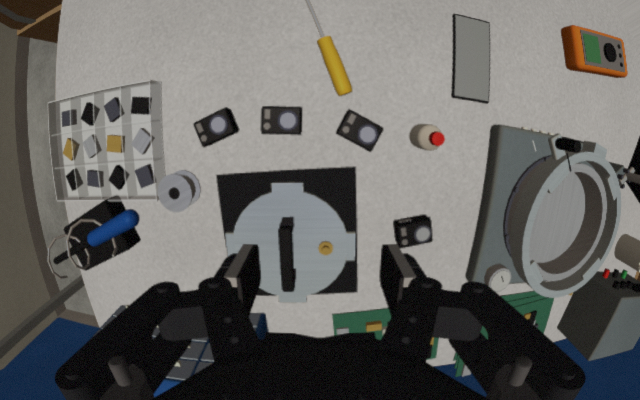

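The lid sits on the mat at (290,242). Cameras are at (281,121), (216,127), (359,130) and (412,232). I'll rectify the view to get their yaws.

```bash
cat >> h.py <<'E'
def rectify(d,x0,x1,y0,y1,z,s=.001):
    xs=np.arange(x0,x1,s); ys=np.arange(y0,y1,s); X,Y=np.meshgrid(xs,ys,indexing='ij')
    P=np.stack([X,Y,np.full_like(X,z)],-1)
    Rt=R.from_quat(d['o']['tool_rot']).as_matrix(); T=np.array(d['T_tool_cam']); c=np.array(d['o']['eef_pos'])+Rt@T[:3,3]
    q=(P-c)@(Rt@T[:3,:3]); K=np.array(d['camera_matrix']); rho=np.hypot(q[...,0],q[...,1]); th=np.arctan2(rho,q[...,2])
    u=K[0,0]*th*q[...,0]/rho+K[0,2]; v=K[1,1]*th*q[...,1]/rho+K[1,2]
    return cv2.remap(d['pixels'],u.astype('f4'),v.astype('f4'),cv2.INTER_LINEAR)
def cams(d,pts,z=.034,w=.06,thr=75):
    out=[]
    for p in pts:
        im=rectify(d,p[0]-w,p[0]+w,p[1]-w,p[1]+w,z); m=(im.max(2)<thr).astype('u1')
        m=cv2.morphologyEx(m,cv2.MORPH_CLOSE,np.ones((9,9))); m=cv2.morphologyEx(m,cv2.MORPH_OPEN,np.ones((9,9)))
        n,l,st,ce=cv2.connectedComponentsWithStats(m)
        k=1+np.argmin([np.hypot(*(ce[i]-w*1000)) for i in range(1,n)])
        cs,_=cv2.findContours((l==k).astype('u1'),cv2.RETR_EXTERNAL,cv2.CHAIN_APPROX_NONE)
        c=max(cs,key=cv2.contourArea)[:,0,:].astype('f4')
        P=np.stack([p[0]-w+c[:,1]*.001,p[1]-w+c[:,0]*.001],1).astype('f4')*1000
        (cx,cy),(a,b),ang=cv2.minAreaRect(P)
        if a>b: ang+=90   # direction of short side (own x) in world deg
        print('cam',np.round([cx/1000,cy/1000],4),'size',round(min(a,b)),round(max(a,b)),'phi',round((ang)%180,1)); out.append((im,m))
    return out
E
python3 - <<'E'
from h import *
d=snap('wrist')
o=cams(d,[(.4351,-.2583),(.4406,-.3629),(.441,-.1416),(.6112,-.0492)])
cv2.imwrite('pics/r.png',cv2.resize(np.hstack([np.vstack([i[:,:,::-1],np.dstack([m*255]*3)]) for i,m in o]),None,fx=1.6,fy=1.6))
E
```

```text
cam [ 0.4296 -0.2708] size 31 39 phi 90.0
cam [ 0.4413 -0.3698] size 39 42 phi 111.8
cam [ 0.4396 -0.1527] size 37 40 phi 62.1
cam [ 0.6232 -0.0612] size 78 96 phi 90.0Traceback (most recent call last):
  File "<stdin>", line 4, in <module>
    return _nx.concatenate(arrs, 1, dtype=dtype, casting=casting)
           ~~~~~~~~~~~~~~~^^^^^^^^^^^^^^^^^^^^^^^^^^^^^^^^^^^^^^^
ValueError: all the input array dimensions except for the concatenation axis must match exactly, but along dimension 0, the array at index 0 has size 240 and the array at index 3 has size 242
```

```bash
cat >> h.py <<'E'
from scipy.optimize import differential_evolution
def fitcam(d,p,z=.034,w=.065):
    im=rectify(d,p[0]-w,p[0]+w,p[1]-w,p[1]+w,z)[:130,:130]; g=cv2.GaussianBlur(im.max(2).astype('f4'),(5,5),0)
    ax=np.linspace(-29,29,59); ay=np.linspace(-38,38,77); A,B=np.meshgrid(ax,ay,indexing='ij')
    ins=(abs(A)<=20)&(abs(B)<=29)&~(abs(B)<26)|((abs(A)>15)&(abs(A)<=20)&(abs(B)<=29)); out=(abs(A)>22)|(abs(B)>31)
    def f(q):
        c,s=np.cos(q[2]),np.sin(q[2]); X=65+q[0]+c*A-s*B; Y=65+q[1]+s*A+c*B
        v=np.minimum(cv2.remap(g,Y.astype('f4'),X.astype('f4'),cv2.INTER_LINEAR,borderMode=cv2.BORDER_REPLICATE),120)
        return v[ins].mean()-v[out].mean()
    r=differential_evolution(f,[(-18,18),(-18,18),(0,np.pi)],seed=1,tol=1e-4,polish=False)
    q=r.x; print('cam xy',np.round([p[0]+q[0]/1000,p[1]+q[1]/1000],4),'phi deg',round(np.degrees(q[2]),1),'score',round(r.fun,1))
    im=im.copy(); bx=cv2.boxPoints(((65+q[1],65+q[0]),(60,42),-np.degrees(q[2])))
    cv2.polylines(im,[bx.astype(int)],True,(255,0,0),1); return im
E
python3 - <<'E'
from h import *
d=snap('wrist')
o=[fitcam(d,p) for p in [(.4351,-.2583),(.4406,-.3629),(.441,-.1416),(.6112,-.0492)]]
cv2.imwrite('pics/r.png',cv2.resize(np.hstack(o)[:,:,::-1],None,fx=1.5,fy=1.5))
E
```

```text
cam xy [ 0.43   -0.2576] phi deg 177.6 score -62.2
cam xy [ 0.4365 -0.3586] phi deg 21.3 score -74.5
cam xy [ 0.4449 -0.1426] phi deg 152.1 score -66.4
cam xy [ 0.6038 -0.0491] phi deg 11.2 score -64.9
```

View pics/r.png

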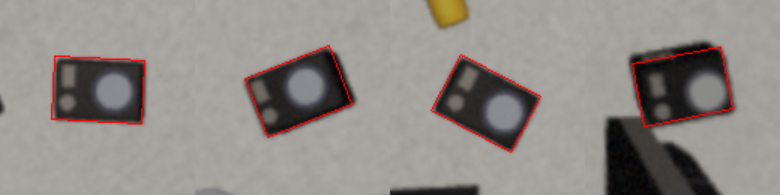

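Fits look right: own-x directions are A −2.4°, B 21.3°, C −27.9° and D 11.2°. I'll pick A first.

```bash
python3 -m creep '[-0.01,-0.01,-0.03,-0.12,0.058,-0.02,-0.02,-0.06,-0.24,0.058,-0.03,-0.03,-0.09,-0.36,0.058,-0.04,-0.04,-0.12,-0.48,0.058,-0.05,-0.05,-0.15,-0.6,0.058,-0.06,-0.057,-0.18,-0.72,0.058,-0.07,-0.057,-0.21,-0.84,0.058,-0.07,-0.057,-0.24,-0.96,0.058,-0.07,-0.057,-0.26,-1.08,0.058,-0.07,-0.057,-0.268,-1.2,0.058]'
python3 -m creep '[0,0,0,-0.12,0.058,0,0,0,-0.24,0.058,0,0,0,-0.36,0.058,0,0,0,-0.413,0.058,0,0,0,-0.413,0.058,0,0,0,-0.413,0.058]'
python3 - <<'E'
from h import *
d=look('wrist',['camera1'],.2,1)
print(d['o']['eef_pos'],d['o']['tool_rot']); im=fitcam(d,(.43,-.2576)); save(d,'w6.png')
E
```

```text
clock: 16.5
eef_pos: [0.4273, -0.2563, 0.0767]
tool_rot: [0.567, 0.824, -0.0, -0.003]
ft_force: [-0.5, 0.5, 0.8]
grip_width: 0.058
grasp_force: 0.0
clock: 17.0
eef_pos: [0.4299, -0.2576, 0.0802]
tool_rot: [0.721, 0.693, -0.0, -0.0]
ft_force: [0.4, 0.6, -0.0]
grip_width: 0.0579
grasp_force: 0.0
wrist camera1 0.71 [318.272 220.92 ] [ 0.4294 -0.2591  0.017 ]
[ 0.4299 -0.2576  0.0802] [ 0.7209  0.693  -0.     -0.0001]
cam xy [ 0.43   -0.2553] phi deg 177.6 score -72.5
```

View pics/w6.png

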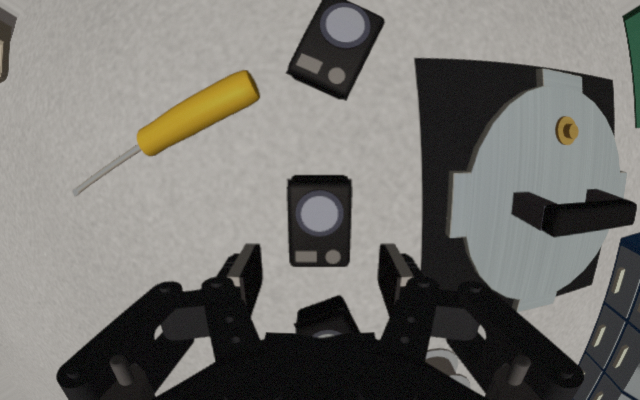

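Camera A (320,220) is centred and aligned.

```bash
python3 -m creep '[0,0.001,-0.04,0,0.058,0,0.001,-0.065,0,0.058,0,0.001,-0.079,0,0.058,0,0.001,-0.079,0,0.058,0,0.001,-0.079,0,0,0,0.001,-0.079,0,0,0,0.001,-0.079,0,0,0,0.001,-0.079,0,0,0,0.001,-0.079,0,0]'
python3 -m creep '[0,0,0.02,0,0,0,0,0.06,0,0,0,0,0.1,0,0,0,0,0.14,0,0,0,0,0.17,0,0,0,0,0.17,0,0]'
```

```text
clock: 17.85
eef_pos: [0.4305, -0.2569, 0.0022]
tool_rot: [0.721, 0.692, 0.0, 0.001]
ft_force: [0.2, 0.3, -2.0]
grip_width: 0.0411
grasp_force: 61.9
clock: 18.35
eef_pos: [0.4338, -0.2589, 0.1791]
tool_rot: [0.721, 0.692, 0.002, 0.007]
ft_force: [0.9, 0.2, -1.7]
grip_width: 0.0409
grasp_force: 62.3
```

```bash
python3 -m creep '[0.007,0.02,0,0,0,0.02,0.055,0,0,0,0.033,0.093,0,0,0,0.046,0.131,0,0,0,0.059,0.169,0,0,0,0.072,0.207,0,0,0,0.085,0.245,0,0,0,0.098,0.283,0,0,0,0.111,0.321,0,0,0,0.124,0.359,0,0,0]'
python3 -m creep '[0.013,0.038,0,0,0,0.026,0.076,0,0,0,0.037,0.108,0,0,0,0.046,0.135,0,0,0,0.051,0.15,0,0,0,0.0535,0.155,0,0,0,0.0535,0.155,0,0,0,0.0535,0.155,0,0,0,0.0535,0.155,0,0,0]'
python3 - <<'E'
from h import *
d=look('wrist',['chamber','collar_lug','collar_grip'],.2,4)
print(d['o']['eef_pos'],d['o']['tool_rot'],d['o']['grip_width'])
save(d,'w7.png')
E
```

```text
clock: 19.18
eef_pos: [0.5537, 0.1044, 0.1708]
tool_rot: [0.721, 0.693, -0.0, -0.0]
ft_force: [-0.0, -1.1, -1.5]
grip_width: 0.0412
grasp_force: 62.2
clock: 19.93
eef_pos: [0.607, 0.2558, 0.1711]
tool_rot: [0.722, 0.692, -0.001, -0.0]
ft_force: [-1.1, -0.0, -1.4]
grip_width: 0.0412
grasp_force: 62.2
wrist collar_lug 0.82 [188.288 347.12 ] [0.4918 0.1507 0.126 ]
[0.607  0.2558 0.1711] [ 0.722   0.6919 -0.0006 -0.    ] 0.04120391073970215
```

View pics/w7.png

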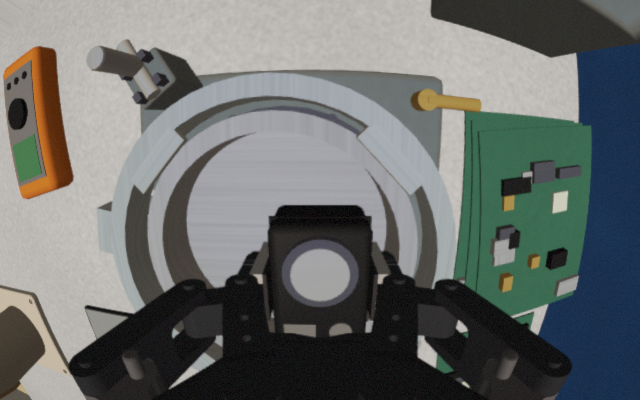

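The chamber is open below and the held camera is ahead of the +x,+y site. Lowering it in.

```bash
python3 -m creep '[0,0.001,-0.03,0,0,0,0.001,-0.06,0,0,0,0.001,-0.085,0,0,0,0.001,-0.1,0,0,0,0.001,-0.107,0,0,0,0.001,-0.111,0,0,0,0.001,-0.111,0,0]'
python3 -m creep '[0,0,0,0,0.05,0,0,0,0,0.05,0,0,0.005,0,0.05,0,0,0.03,0,0.05,0,0,0.07,0,0.05,0,0,0.11,0,0.05,0,0,0.11,0,0.05]'
```

```text
clock: 20.72
eef_pos: [0.6074, 0.258, 0.061]
tool_rot: [0.722, 0.692, 0.0, 0.0]
ft_force: [1.3, 0.8, -1.3]
grip_width: 0.0413
grasp_force: 62.6
clock: 21.3
eef_pos: [0.6123, 0.2606, 0.1819]
tool_rot: [0.721, 0.692, 0.009, 0.003]
ft_force: [0.4, -0.2, 2.5]
grip_width: 0.0498
grasp_force: 0.0
```

```bash
python3 -m creep '[0,-0.03,0,0,0.058,0,-0.07,0,0,0.058,0,-0.11,0,0.05,0.058,0,-0.15,0,0.1,0.058,0,-0.19,0,0.15,0.058,-0.004,-0.23,-0.02,0.2,0.058,-0.004,-0.27,-0.04,0.236,0.058,-0.004,-0.306,-0.06,0.236,0.058,-0.004,-0.306,-0.06,0.236,0.058,-0.004,-0.306,-0.06,0.236,0.058]'
python3 -m creep '[0,0,0,0,0.058,0,0,0,0,0.058,0,0,0,0,0.058]'
python3 - <<'E'
from h import *
d=look('wrist',['camera1'],.2,1)
print(d['o']['eef_pos'],d['o']['tool_rot']); im=fitcam(d,(.604,-.049)); cv2.imwrite('pics/d.png',im)
E
```

```text
clock: 22.13
eef_pos: [0.6024, -0.0503, 0.1094]
tool_rot: [0.637, 0.771, -0.001, -0.001]
ft_force: [-0.3, 0.7, 0.5]
grip_width: 0.0584
grasp_force: 0.0
clock: 22.38
eef_pos: [0.6045, -0.046, 0.1118]
tool_rot: [0.634, 0.773, 0.001, 0.001]
ft_force: [0.2, -0.4, 1.2]
grip_width: 0.0578
grasp_force: 0.0
wrist camera1 0.95 [137.984 265.12 ] [ 0.4444 -0.1385  0.017 ]
[ 0.6045 -0.046   0.1118] [0.634  0.7733 0.0009 0.001 ]
cam xy [ 0.6072 -0.0423] phi deg 10.8 score -78.1
```

```bash
python3 -m creep '[0.003,0.005,-0.03,0,0.058,0.003,0.005,-0.06,0,0.058,0.003,0.005,-0.09,0,0.058,0.003,0.005,-0.109,0,0.058,0.003,0.005,-0.109,0,0.058,0.003,0.005,-0.109,0,0,0.003,0.005,-0.109,0,0,0.003,0.005,-0.109,0,0,0.003,0.005,-0.109,0,0,0.003,0.005,-0.109,0,0]'
python3 -m creep '[0,0,0.02,0,0,0,0,0.06,0,0,0,0,0.1,0,0,0,0,0.14,0,0,0,0,0.17,0,0,0,0,0.17,0,0]'
```

```text
clock: 23.32
eef_pos: [0.607, -0.0426, 0.0025]
tool_rot: [0.635, 0.773, 0.001, 0.001]
ft_force: [-0.5, 0.6, -1.6]
grip_width: 0.0407
grasp_force: 62.5
clock: 23.82
eef_pos: [0.6109, -0.043, 0.1806]
tool_rot: [0.635, 0.772, 0.005, 0.006]
ft_force: [1.8, 0.1, -1.2]
grip_width: 0.0413
grasp_force: 62.9
```

```bash
python3 -m creep '[0,0.02,0,0,0,0,0.055,0,-0.05,0,0,0.09,0,-0.1,0,-0.002,0.125,0,-0.15,0,-0.002,0.16,0,-0.2,0,-0.002,0.195,0,-0.248,0,-0.002,0.22,0,-0.248,0,-0.002,0.234,0,-0.248,0,-0.002,0.234,0,-0.248,0,-0.002,0.234,0,-0.248,0]'
python3 -m creep '[0,0,0,0,0,0,0,-0.03,0,0,0,0,-0.06,0,0,0,0,-0.085,0,0,0,0,-0.1,0,0,0,0,-0.107,0,0,0,0,-0.111,0,0,0,0,-0.111,0,0]'
```

```text
clock: 24.65
eef_pos: [0.604, 0.1914, 0.1709]
tool_rot: [0.725, 0.689, -0.001, 0.0]
ft_force: [-0.5, -0.1, -1.9]
grip_width: 0.0414
grasp_force: 62.7
clock: 25.32
eef_pos: [0.6045, 0.1899, 0.061]
tool_rot: [0.726, 0.687, -0.0, 0.0]
ft_force: [0.6, 0.2, -2.4]
grip_width: 0.0413
grasp_force: 63.6
```

```bash
python3 -m creep '[0,0,0,0,0.05,0,0,0,0,0.05,0,0,0.005,0,0.05,0,0,0.03,0,0.05,0,0,0.07,0,0.05,0,0,0.11,0,0.05,0,-0.03,0.11,0,0.058,-0.015,-0.065,0.11,-0.05,0.058,-0.035,-0.1,0.11,-0.1,0.058,-0.05,-0.13,0.11,-0.15,0.058]'
python3 -m creep '[-0.016,-0.036,0,-0.06,0.058,-0.032,-0.072,0,-0.12,0.058,-0.048,-0.108,0,-0.18,0.058,-0.064,-0.144,0,-0.24,0.058,-0.08,-0.18,0,-0.281,0.058,-0.11,-0.203,-0.03,-0.281,0.058,-0.11,-0.203,-0.06,-0.281,0.058,-0.11,-0.203,-0.06,-0.281,0.058,-0.11,-0.203,-0.06,-0.281,0.058,-0.11,-0.203,-0.06,-0.281,0.058]'
python3 - <<'E'
from h import *
d=look('wrist',['camera1'],.2,1)
print(d['o']['eef_pos'],d['o']['tool_rot']); im=fitcam(d,(.445,-.141)); cv2.imwrite('pics/c.png',im)
E
```

```text
clock: 26.15
eef_pos: [0.5538, 0.0598, 0.1716]
tool_rot: [0.776, 0.631, 0.001, 0.001]
ft_force: [0.5, -0.2, 0.7]
grip_width: 0.0579
grasp_force: 0.0
clock: 26.98
eef_pos: [0.4463, -0.1416, 0.1121]
tool_rot: [0.856, 0.517, 0.001, 0.001]
ft_force: [0.4, 0.1, 0.5]
grip_width: 0.0581
grasp_force: 0.0
wrist camera1 0.61 [315.584 206.48 ] [ 0.4443 -0.1403  0.017 ]
[ 0.4463 -0.1416  0.1121] [0.8558 0.5173 0.0011 0.0011]
cam xy [ 0.4465 -0.1387] phi deg 152.6 score -76.0
```

```bash
python3 -m creep '[0.0015,0.003,-0.03,0,0.058,0.0015,0.003,-0.06,0,0.058,0.0015,0.003,-0.09,0,0.058,0.0015,0.003,-0.109,0,0.058,0.0015,0.003,-0.109,0,0.058,0.0015,0.003,-0.109,0,0,0.0015,0.003,-0.109,0,0,0.0015,0.003,-0.109,0,0,0.0015,0.003,-0.109,0,0,0.0015,0.003,-0.109,0,0]'
python3 -m creep '[0,0,0.02,0,0,0,0,0.06,0,0,0,0,0.1,0,0,0,0,0.14,0,0,0,0,0.17,0,0,0,0,0.17,0,0]'
```

```text
clock: 27.92
eef_pos: [0.4472, -0.1389, 0.0027]
tool_rot: [0.856, 0.517, 0.001, 0.001]
ft_force: [1.0, 1.2, 3.5]
grip_width: 0.0413
grasp_force: 61.9
clock: 28.42
eef_pos: [0.4502, -0.14, 0.1788]
tool_rot: [0.856, 0.517, 0.005, 0.005]
ft_force: [1.4, -0.4, -0.8]
grip_width: 0.0414
grasp_force: 61.7
```

```bash
python3 -m creep '[0.005,0.02,0,0.03,0,0.014,0.055,0,0.08,0,0.023,0.092,0,0.13,0,0.032,0.129,0,0.18,0,0.041,0.166,0,0.23,0,0.05,0.203,0,0.28,0,0.059,0.24,0,0.33,0,0.068,0.277,0,0.38,0,0.077,0.314,0,0.431,0,0.084,0.345,0,0.431,0]'
python3 -m creep '[0.004,0.02,0,0,0,0.0095,0.045,0,0,0,0.0095,0.0555,0,0,0,0.0095,0.0555,0,0,0,0.0095,0.0555,-0.03,0,0,0.0095,0.0555,-0.06,0,0,0.0095,0.0555,-0.085,0,0,0.0095,0.0555,-0.1,0,0,0.0095,0.0555,-0.11,0,0,0.0095,0.0555,-0.111,0,0]'
```

```text
clock: 29.25
eef_pos: [0.5297, 0.2089, 0.1706]
tool_rot: [0.725, 0.689, -0.0, -0.0]
ft_force: [1.0, 0.2, -2.2]
grip_width: 0.041
grasp_force: 61.6
clock: 30.08
eef_pos: [0.5394, 0.2603, 0.061]
tool_rot: [0.726, 0.688, -0.0, 0.0]
ft_force: [0.5, -0.2, 1.5]
grip_width: 0.0415
grasp_force: 61.3
```

```bash
python3 -m creep '[0,0,0,0,0.05,0,0,0,0,0.05,0,0,0.005,0,0.05,0,0,0.03,0,0.05,0,0,0.07,0,0.05,0,0,0.11,0,0.05,-0.005,-0.03,0.11,0,0.058,-0.011,-0.065,0.11,0,0.058,-0.017,-0.1,0.11,0,0.058,-0.023,-0.14,0.11,0,0.058]'
python3 -m creep '[-0.006,-0.04,0,0.05,0.058,-0.012,-0.08,0,0.1,0.058,-0.02,-0.12,0,0.15,0.058,-0.027,-0.16,0,0.2,0.058,-0.034,-0.2,0,0.25,0.058,-0.041,-0.24,0,0.3,0.058,-0.048,-0.28,0,0.35,0.058,-0.055,-0.32,0,0.4,0.058,-0.062,-0.36,0,0.426,0.058,-0.069,-0.4,-0.02,0.426,0.058]'
python3 -m creep '[-0.006,-0.04,0,0,0.058,-0.01,-0.077,-0.04,0,0.058,-0.01,-0.077,-0.04,0,0.058,-0.01,-0.077,-0.04,0,0.058,-0.01,-0.077,-0.04,0,0.058]'
python3 - <<'E'
from h import *
d=look('wrist',['camera1'],.2,1)
print(d['o']['eef_pos'],d['o']['tool_rot']); im=fitcam(d,(.4375,-.356)); cv2.imwrite('pics/b.png',im)
E
```

```text
clock: 30.92
eef_pos: [0.516, 0.1214, 0.1712]
tool_rot: [0.725, 0.689, 0.001, 0.0]
ft_force: [1.4, -0.6, 0.5]
grip_width: 0.0581
grasp_force: 0.0
clock: 31.75
eef_pos: [0.4493, -0.2785, 0.1559]
tool_rot: [0.564, 0.826, 0.0, 0.004]
ft_force: [1.5, -0.2, -0.5]
grip_width: 0.0581
grasp_force: 0.0
clock: 32.17
eef_pos: [0.4371, -0.3513, 0.1115]
tool_rot: [0.564, 0.826, 0.0, -0.001]
ft_force: [-0.3, 0.3, -0.1]
grip_width: 0.0576
grasp_force: 0.0
wrist camera1 0.83 [316.992 219.88 ] [ 0.4394 -0.3623  0.017 ]
[ 0.4371 -0.3513  0.1115] [ 0.5641  0.8257  0.0004 -0.0012]
cam xy [ 0.4355 -0.3601] phi deg 21.5 score -76.4
```

```bash
python3 -m creep '[0,0,0,0,0.058,0,0,0,0,0.058]'
python3 - <<'E'
from h import *
d=look('wrist',['camera1'],.2,1)
print(d['o']['eef_pos'],d['o']['tool_rot']); im=fitcam(d,(.4375,-.356))
E
```

```text
clock: 32.43
eef_pos: [0.439, -0.351, 0.1134]
tool_rot: [0.563, 0.827, 0.0, 0.001]
ft_force: [-0.0, -0.5, -0.4]
grip_width: 0.058
grasp_force: 0.0
wrist camera1 0.61 [314.176 221.72 ] [ 0.4404 -0.3652  0.017 ]
[ 0.439  -0.351   0.1134] [0.5628 0.8266 0.     0.0011]
cam xy [ 0.4356 -0.3602] phi deg 21.6 score -77.0
```

```bash
python3 -m creep '[-0.002,-0.009,-0.03,0,0.058,-0.002,-0.009,-0.06,0,0.058,-0.002,-0.009,-0.09,0,0.058,-0.002,-0.009,-0.11,0,0.058,-0.002,-0.009,-0.11,0,0.058,-0.002,-0.009,-0.11,0,0,-0.002,-0.009,-0.11,0,0,-0.002,-0.009,-0.11,0,0,-0.002,-0.009,-0.11,0,0,-0.002,-0.009,-0.11,0,0]'
python3 -m creep '[0,0,0.02,0,0,0,0,0.06,0,0,0,0,0.1,0,0,0,0,0.14,0,0,0,0,0.17,0,0,0,0,0.17,0,0]'
```

```text
clock: 33.37
eef_pos: [0.4367, -0.3615, 0.0033]
tool_rot: [0.564, 0.826, -0.0, 0.001]
ft_force: [0.9, -0.3, -1.3]
grip_width: 0.0415
grasp_force: 63.3
clock: 33.87
eef_pos: [0.4395, -0.3639, 0.1808]
tool_rot: [0.564, 0.826, -0.001, 0.008]
ft_force: [0.1, -0.8, -1.1]
grip_width: 0.0411
grasp_force: 63.6
```

```bash
python3 -m creep '[0.003,0.018,0,-0.03,0,0.009,0.05,0,-0.08,0,0.015,0.085,0,-0.13,0,0.021,0.12,0,-0.18,0,0.028,0.155,0,-0.23,0,0.035,0.19,0,-0.28,0,0.042,0.225,0,-0.33,0,0.048,0.26,0,-0.38,0,0.054,0.295,0,-0.426,0,0.06,0.33,0,-0.426,0]'
python3 -m creep '[0.006,0.035,0,0,0,0.012,0.07,0,0,0,0.018,0.105,0,0,0,0.024,0.14,0,0,0,0.03,0.175,0,0,0,0.036,0.205,0,0,0,0.0395,0.221,0,0,0,0.0395,0.225,0,0,0,0.0395,0.225,0,0,0,0.0395,0.225,0,0,0]'
python3 - <<'E'
from h import *
d=snap('wrist');o=d['o'];print(o['eef_pos'],o['tool_rot']); save(d,'w8.png')
E
```

```text
clock: 34.7
eef_pos: [0.4957, -0.0292, 0.1721]
tool_rot: [0.726, 0.687, 0.0, 0.0]
ft_force: [0.9, -0.2, -1.8]
grip_width: 0.0413
grasp_force: 63.6
clock: 35.53
eef_pos: [0.535, 0.1931, 0.1717]
tool_rot: [0.726, 0.688, -0.001, 0.0]
ft_force: [-0.0, 0.3, -1.4]
grip_width: 0.0408
grasp_force: 63.6
[0.535  0.1931 0.1717] [ 0.7257  0.688  -0.0007  0.0001]
```

View pics/w8.png

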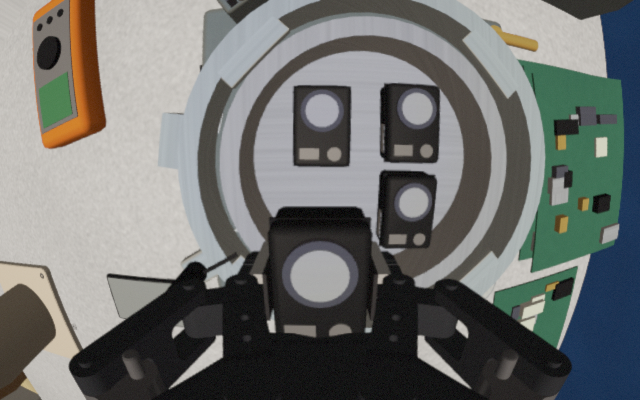

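Three cameras sit neatly at (321,125), (411,122) and (407,209). The fourth is over the free site.

```bash
python3 -m creep '[0.001,0,-0.03,0,0,0.001,0,-0.06,0,0,0.001,0,-0.085,0,0,0.001,0,-0.1,0,0,0.001,0,-0.107,0,0,0.001,0,-0.110,0,0,0.001,0,-0.110,0,0]'
python3 -m creep '[0,0,0,0,0.05,0,0,0,0,0.05,0,0,0.005,0,0.05,0,0,0.03,0,0.05,0,0,0.07,0,0.05,0,0,0.11,0,0.05,0,0,0.15,0,0.05,-0.02,0,0.19,0,0.05,-0.04,0,0.23,0,0.05,-0.04,0,0.23,0,0.05]'
python3 -m creep '[0,0,0,0,0.05,0,0,0,0,0.05,0,0,0,0,0.05]'
python3 - <<'E'
from h import *
d=snap('wrist');o=d['o'];print(o['eef_pos'],o['tool_rot'])
for r in bot.place_of('wrist','camera1')[:6]: print(round(r['score'],2),np.array(r['centre'])*[640,400],atz(d,r['centre'],.075))
save(d,'w9.png')
for c in ['top']:
  d=look(c,['lid','lid_handle','flux','spool','collar_grip','bolt_knob'],.2,3,dict(lid=0,lid_handle=.064)); save(d,'top1.png')
E
```

```text
clock: 36.17
eef_pos: [0.5369, 0.1932, 0.0624]
tool_rot: [0.726, 0.688, 0.0, 0.0]
ft_force: [0.1, 0.3, -0.8]
grip_width: 0.041
grasp_force: 63.5
clock: 37.0
eef_pos: [0.4969, 0.1952, 0.3014]
tool_rot: [0.725, 0.688, 0.006, 0.002]
ft_force: [1.0, 0.7, 0.6]
grip_width: 0.0501
grasp_force: 0.0
clock: 37.25
eef_pos: [0.4961, 0.1939, 0.2906]
tool_rot: [0.726, 0.688, -0.001, -0.0]
ft_force: [-0.3, -0.3, -0.8]
grip_width: 0.0497
grasp_force: 0.0
[0.4961 0.1939 0.2906] [ 0.7256  0.6882 -0.0009 -0.0003]
0.83 [359.68 178.92] [0.5433 0.191  0.075 ]
0.83 [354.176 122.92 ] [0.5391 0.2569 0.075 ]
0.66 [413.568 124.28 ] [0.6099 0.2541 0.075 ]
0.58 [408.192 182.68 ] [0.6028 0.184  0.075 ]
0.37 [266.816 229.68 ] [0.4276 0.1334 0.075 ]
top lid 0.73 [402.816 176.4  ] [ 0.6304 -0.2473  0.    ]
top lid_handle 0.63 [410.816 169.52 ] [ 0.6375 -0.2585  0.064 ]
top flux 0.65 [325.12 243.32] [ 0.4413 -0.0294  0.    ]
top spool 0.7 [471.68 211.08] [ 0.5331 -0.4357  0.    ]
top collar_grip 0.87 [249.6 241.6] [0.4401 0.1555 0.142 ]
```

```bash
python3 -m creep '[0.008,-0.035,0,0.12,0.05,0.016,-0.07,0,0.24,0.05,0.024,-0.105,0,0.36,0.05,0.032,-0.14,0,0.48,0.05,0.04,-0.175,0,0.6,0.06,0.048,-0.21,0,0.72,0.06,0.056,-0.245,0,0.84,0.06,0.064,-0.28,0,0.96,0.06,0.072,-0.315,0,1.08,0.06,0.08,-0.35,0,1.2,0.06]'
python3 -m creep '[0.008,-0.035,0,0.12,0.06,0.016,-0.07,0,0.24,0.06,0.024,-0.09,0,0.36,0.06,0.024,-0.094,-0.03,0.423,0.06,0.024,-0.094,-0.03,0.423,0.06,0.024,-0.094,-0.03,0.423,0.06,0.024,-0.094,-0.03,0.423,0.06,0.024,-0.094,-0.03,0.423,0.06]'
python3 - <<'E'
from h import *
d=look('wrist',['lid','lid_handle','mat'],.2,3,dict(lid=0,lid_handle=.064)); save(d,'w10.png'); o=d['o'];print(o['eef_pos'],o['tool_rot'])
im=rectify(d,.54,.74,-.36,-.14,.073); g=im.max(2); m=(g<70).astype('u1')
n,l,st,ce=cv2.connectedComponentsWithStats(m)
for i in range(1,n):
    if st[i,4]>800:
        ys,xs=np.where(l==i); P=np.stack([xs,ys],1).astype('f4'); (cx,cy),s,a=cv2.minAreaRect(P)
        print('blob',st[i],'xy',.54+cy/1000,-.36+cx/1000,s,a)
cv2.imwrite('pics/lidr.png',cv2.resize(im[:,:,::-1],None,fx=2.5,fy=2.5))
E
```

```text
clock: 38.53
eef_pos: [0.5765, -0.1579, 0.2919]
tool_rot: [0.211, 0.977, 0.0, 0.0]
ft_force: [0.8, 0.0, 1.1]
grip_width: 0.0598
grasp_force: 0.0
clock: 39.2
eef_pos: [0.601, -0.2491, 0.2638]
tool_rot: [0.004, 1.0, -0.0, 0.001]
ft_force: [-0.5, -0.0, -0.0]
grip_width: 0.0599
grasp_force: 0.0
wrist lid 0.69 [320.32 197.4 ] [ 0.6367 -0.2491  0.    ]
wrist lid_handle 0.84 [317.376 210.88 ] [ 0.6365 -0.2525  0.064 ]
[ 0.601  -0.2491  0.2638] [ 0.0041  1.     -0.0004  0.0011]
blob [  11    0   76   70 2145] xy 0.5745 -0.3115 (69.0, 75.0) 90.0
blob [ 131    0   70   59 1739] xy 0.5690000000000001 -0.19449999999999998 (58.0, 69.0) 90.0
blob [  99   36   20  112 2016] xy 0.631498649597168 -0.2513806915283203 (111.14055633544922, 18.430627822875977) 89.34893798828125
blob [ 142  101   78   99 3243] xy 0.695148422241211 -0.15868409729003904 (84.3150634765625, 83.80821990966797) 41.112091064453125
blob [   0  105   85   95 3337] xy 0.7008334350585937 -0.33732153320312497 (87.615234375, 85.85066223144531) 45.50702667236328
```

View pics/lidr.png

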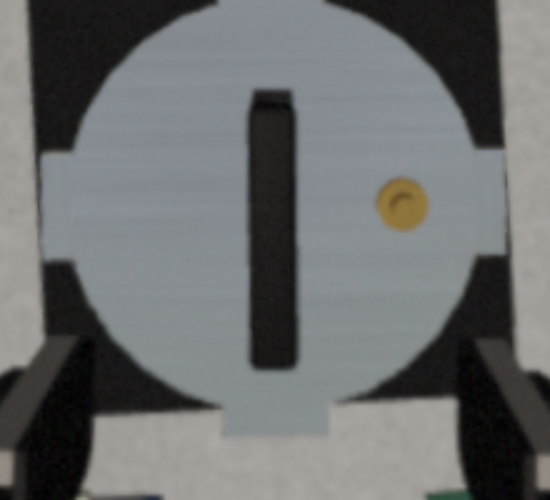

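The lid is unmoved on the mat: bar centre about (0.635,−0.2514), yaw about 0. I'll grip it.

```bash
python3 -m creep '[0.015,-0.001,-0.04,0,0.06,0.034,-0.002,-0.08,0,0.06,0.034,-0.002,-0.12,0,0.06,0.034,-0.002,-0.155,0,0.06,0.034,-0.002,-0.185,0,0.06,0.034,-0.002,-0.205,0,0.06,0.034,-0.002,-0.211,0,0.06,0.034,-0.002,-0.211,0,0.06,0.034,-0.002,-0.211,0,0.06]'
python3 -m creep '[0,0,0,0,0,0,0,0,0,0,0,0,0,0,0,0,0,0,0,0,0,0,0,0,0,0,0,0,0,0]'
```

```text
clock: 40.15
eef_pos: [0.634, -0.2515, 0.0667]
tool_rot: [0.005, 1.0, -0.002, 0.003]
ft_force: [-26.0, 13.8, 59.2]
grip_width: 0.0599
grasp_force: 29.9
clock: 40.65
eef_pos: [0.6427, -0.2614, 0.0725]
tool_rot: [0.007, 1.0, -0.011, 0.014]
ft_force: [-14.8, -6.4, 61.3]
grip_width: 0.0
grasp_force: 36.6
```

The fingers met something, so the lid has probably been knocked aside. I'll back up and look.

```bash
python3 -m creep '[0,0,0.03,0,0,0,0,0.06,0,0,0,0,0.1,0,0,0,0,0.14,0,0.06,-0.02,0,0.18,0,0.06,-0.035,0,0.21,0,0.06,-0.035,0,0.21,0,0.06,-0.035,0,0.21,0,0.06,-0.035,0,0.21,0,0.06]'
python3 - <<'E'
from h import *
d=look('wrist',['lid','lid_handle','mat'],.2,3,dict(lid=0,lid_handle=.064)); save(d,'w11.png'); o=d['o'];print(o['eef_pos'],o['tool_rot'],o['ft_force'])
E
```

```text
clock: 41.4
eef_pos: [0.5996, -0.2517, 0.2615]
tool_rot: [0.004, 1.0, -0.0, 0.001]
ft_force: [-0.2, -0.6, -1.0]
grip_width: 0.06
grasp_force: 0.0
wrist lid 0.65 [308.032 224.4  ] [ 0.6726 -0.2688  0.    ]
wrist lid 0.26 [473.088  67.28 ] [ 0.4481 -0.0377  0.    ]
wrist lid_handle 0.65 [303.232 245.4  ] [ 0.6768 -0.2723  0.064 ]
wrist lid_handle 0.51 [634.88 176.32] [0.58   0.2979 0.064 ]
wrist lid_handle 0.5 [611.52 167.32] [0.5689 0.2127 0.064 ]
[ 0.5996 -0.2517  0.2615] [ 0.0042  1.     -0.0002  0.0006] [-0.2065 -0.6066 -0.9652]
```

View pics/w11.png

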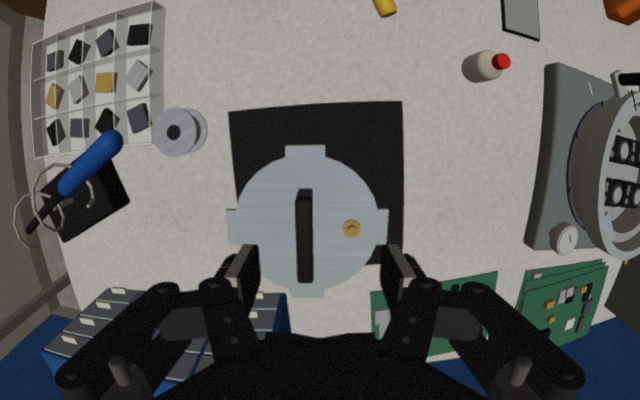

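The lid was knocked and now lies flat at about (0.675,−0.27), bar at (304,190–280). I'll measure the bar precisely.

```bash
cat >> h.py <<'E'
def bar(d,x0,x1,y0,y1,z=.073):
    im=rectify(d,x0,x1,y0,y1,z); m=(im.max(2)<70).astype('u1')
    n,l,st,ce=cv2.connectedComponentsWithStats(m)
    for i in range(1,n):
        if st[i,4]>700:
            ys,xs=np.where(l==i); (cx,cy),s,a=cv2.minAreaRect(np.stack([xs,ys],1).astype('f4'))
            k=np.polyfit(ys,xs,1)[0]
            print('blob xy',round(x0+cy/1000,4),round(y0+cx/1000,4),np.round(s,1),'box',st[i][:4],'yaw',round(np.degrees(np.arctan(k)),1))
E
python3 - <<'E'
from h import *
d=snap('wrist'); print(d['o']['eef_pos']); bar(d,.59,.76,-.33,-.21)
E
```

```text
[ 0.5991 -0.2515  0.2588]
blob xy 0.6644 -0.2708 [ 18.7 115.1] box [ 50  17  20 116] yaw -0.7
```

```bash
python3 -m creep '[0.02,-0.01,-0.04,0,0.06,0.056,-0.0193,-0.08,0,0.06,0.056,-0.0193,-0.11,0,0.06,0.056,-0.0193,-0.11,0,0.06,0.056,-0.0193,-0.11,0,0.06,0.056,-0.0193,-0.11,0,0.06]'
python3 - <<'E'
from h import *
d=look('wrist',['lid','lid_handle'],.2,1,dict(lid=0,lid_handle=.064)); print(d['o']['eef_pos']); bar(d,.59,.76,-.33,-.21)
E
```

```text
clock: 42.15
eef_pos: [0.6552, -0.2711, 0.1511]
tool_rot: [0.004, 1.0, 0.0, -0.0]
ft_force: [-0.3, 0.3, 0.9]
grip_width: 0.0603
grasp_force: 0.0
wrist lid 0.69 [318.72 206.6 ] [ 0.6712 -0.2724  0.    ]
wrist lid_handle 0.7 [320.192 231.08 ] [ 0.6732 -0.2711  0.064 ]
[ 0.6552 -0.2711  0.1511]
blob xy 0.6675 -0.271 [109.  18.] box [ 50  23  19 110] yaw -0.1
```

```bash
python3 -m creep '[0.004,0,-0.03,0,0.06,0.004,0,-0.055,0,0.06,0.004,0,-0.08,0,0.06,0.004,0,-0.095,0,0.06,0.004,0,-0.101,0,0.06,0.004,0,-0.101,0,0.06]'
```

```text
clock: 42.8
eef_pos: [0.659, -0.2711, 0.0502]
tool_rot: [0.004, 1.0, 0.0, -0.0]
ft_force: [-0.2, 0.3, -0.6]
grip_width: 0.0603
grasp_force: 0.0
```

```bash
python3 -m creep '[0,0,0,0,0,0,0,0,0,0,0,0,0,0,0,0,0,0,0,0,0,0,0,0,0,0,0,0,0,0]'
python3 -m creep '[0,0,0.005,0,0,0,0,0.015,0,0,0,0,0.03,0,0,0,0,0.05,0,0,0,0,0.08,0,0,0,0,0.11,0,0,0,0,0.14,0,0,0,0,0.17,0,0,0,0,0.17,0,0,0,0,0.17,0,0]'
```

```text
clock: 43.3
eef_pos: [0.6607, -0.2717, 0.0525]
tool_rot: [0.004, 1.0, -0.001, 0.002]
ft_force: [-1.3, 0.6, 5.7]
grip_width: 0.0184
grasp_force: 61.6
clock: 44.13
eef_pos: [0.6604, -0.2716, 0.2219]
tool_rot: [0.004, 1.0, -0.001, 0.002]
ft_force: [0.6, -0.5, -5.4]
grip_width: 0.0187
grasp_force: 60.2
```

```bash
python3 -m creep '[-0.003,0.015,0,0,0,-0.009,0.045,0,0,0,-0.016,0.08,0,0,0,-0.023,0.115,0,-0.01,0,-0.03,0.15,0,-0.02,0,-0.037,0.185,0,-0.03,0,-0.044,0.22,0,-0.045,0,-0.051,0.255,0,-0.045,0,-0.058,0.29,0,-0.045,0,-0.065,0.325,0,-0.045,0]'
python3 -m creep '[-0.007,0.035,0,0,0,-0.014,0.07,0,0,0,-0.021,0.105,0,0,0,-0.027,0.135,0,0,0,-0.031,0.158,0,0,0,-0.0335,0.17,0,0,0,-0.0335,0.1735,0,0,0,-0.0335,0.1735,0,0,0,-0.0335,0.1735,0,0,0,-0.0335,0.1735,0,0,0]'
python3 - <<'E'
from h import *
d=look('wrist',['lid','lid_handle','collar_lug','rim','collar_grip'],.2,2,dict(lid=.169,lid_handle=.236)); o=d['o']; print(o['eef_pos'],o['tool_rot'],o['ft_force'],o['grip_width'])
save(d,'w12.png'); z=o['eef_pos'][2]+.024
bar(d,.48,.66,.17,.29,z)
E
```

```text
clock: 44.97
eef_pos: [0.5917, 0.0552, 0.2163]
tool_rot: [0.027, 1.0, -0.0, -0.003]
ft_force: [1.1, 0.6, -5.6]
grip_width: 0.0183
grasp_force: 60.1
clock: 45.8
eef_pos: [0.5611, 0.2255, 0.2193]
tool_rot: [0.028, 1.0, -0.001, -0.0]
ft_force: [0.5, 0.3, -5.8]
grip_width: 0.0191
grasp_force: 60.1
wrist lid 0.83 [322.624 238.4  ] [0.5708 0.2266 0.169 ]
wrist lid_handle 0.66 [316.928 287.   ] [0.5685 0.2235 0.236 ]
wrist collar_lug 0.87 [221.184 127.28 ] [0.4929 0.1523 0.126 ]
wrist rim 0.5 [321.792 235.48 ] [0.5921 0.2252 0.108 ]
wrist collar_grip 0.85 [215.616  54.   ] [0.438  0.1566 0.142 ]
[0.5611 0.2255 0.2193] [ 0.0278  0.9996 -0.0006 -0.0005] [ 0.4885  0.3205 -5.8029] 0.019057686797178675
blob xy 0.5855 0.2295 [119. 149.] box [  0  31 120 150] yaw 2.7
```

```bash
python3 -m creep '[0.0005,0.001,-0.02,0,0,0.0005,0.001,-0.035,0,0,0.0005,0.001,-0.045,0,0,0.0005,0.001,-0.052,0,0,0.0005,0.001,-0.058,0,0,0.0005,0.001,-0.058,0,0]'
python3 -m creep '[0,0,-0.002,0,0,0,0,-0.004,0,0,0,0,-0.006,0,0,0,0,-0.007,0,0,0,0,-0.008,0,0,0,0,-0.008,0,0]'
```

```text
clock: 46.6
eef_pos: [0.5609, 0.228, 0.1607]
tool_rot: [0.027, 1.0, -0.0, -0.001]
ft_force: [0.2, -0.5, -5.8]
grip_width: 0.0189
grasp_force: 60.0
clock: 47.1
eef_pos: [0.5613, 0.2283, 0.1538]
tool_rot: [0.027, 1.0, -0.0, -0.0]
ft_force: [-0.3, -0.2, -5.8]
grip_width: 0.0185
grasp_force: 60.2
```

```bash
python3 -m creep '[0,0,-0.001,0,0,0,0,-0.002,0,0,0,0,-0.003,0,0,0,0,-0.003,0,0]'
```

```text
clock: 47.43
eef_pos: [0.5616, 0.2284, 0.1525]
tool_rot: [0.027, 1.0, 0.0, 0.001]
ft_force: [-2.0, -0.8, 4.4]
grip_width: 0.0189
grasp_force: 61.2
```

```bash
python3 -m creep '[0,0,0,0,0.05,0,0,0,0,0.05,0,0,0,0,0.06,0,0,0.04,0,0.06,0,0,0.08,0,0.06,-0.01,0,0.12,0,0.06,-0.02,0,0.12,0,0.06,-0.02,0,0.12,0,0.06,-0.02,0,0.12,0,0.06]'
python3 - <<'E'
from h import *
d=look('wrist',['lid','lid_handle','collar_lug','collar_grip'],.2,2); o=d['o']; print(o['eef_pos'],o['tool_rot'])
save(d,'w13.png'); bar(d,.48,.68,.17,.29,.173)
w=ray(d,bot.place_of('wrist','lid_handle')[0]['centre'])
s=snap('scene'); r=bot.place_of('scene','lid_handle'); print([(x['score'],np.array(x['centre'])*[640,400],atz(s,x['centre'],.164)) for x in r[:2]])
print('tri handle',tri([w,ray(s,r[0]['centre'])])); save(s,'scene2.png')
# lug edges: rectified rim plane, print lid lug gap check
im=rectify(d,.44,.70,.10,.36,.118); cv2.imwrite('pics/rim.png',im[:,:,::-1])
g=cv2.cvtColor(im,cv2.COLOR_RGB2GRAY).astype('f4')
for c in [(.5715,.227)]:
  for rad in (.104,):
    a=np.arange(0,360,3); X=c[0]+rad*np.cos(np.radians(a)); Y=c[1]+rad*np.sin(np.radians(a))
    v=[int(g[min(int((x-.44)*1000),259),min(int((y-.10)*1000),259)]) for x,y in zip(X,Y)]
    print(list(zip(a.tolist(),v)))
E
```

```text
clock: 48.18
eef_pos: [0.5416, 0.2284, 0.2712]
tool_rot: [0.027, 1.0, 0.0, 0.001]
ft_force: [-0.1, -0.3, -0.2]
grip_width: 0.0596
grasp_force: 0.0
wrist lid 0.61 [322.112 213.   ] [0.5708 0.2292 0.1   ]
wrist lid_handle 0.75 [319.488 236.   ] [0.5717 0.2264 0.164 ]
wrist collar_lug 0.87 [238.016 148.32 ] [0.4951 0.1533 0.126 ]
wrist collar_grip 0.79 [234.112  87.4  ] [0.439  0.1582 0.142 ]
[0.5416 0.2284 0.2712] [0.0266 0.9996 0.0002 0.0006]
blob xy 0.5669 0.2279 [ 18.9 112.4] box [ 46  31  24 113] yaw -2.9
blob xy 0.6147 0.2294 [122.9  75.4] box [  0  94 120  80] yaw -26.8
blob xy 0.673 0.223 [ 14. 106.] box [  0 186 107  15] yaw 70.3
[(0.95, array([434.624, 216.2  ]), array([0.5684, 0.2231, 0.164 ]))]
tri handle [0.5706 0.2246 0.1659]
[(0, 137), (3, 137), (6, 138), (9, 140), (12, 85), (15, 64), (18, 64), (21, 67), (24, 66), (27, 65), (30, 63), (33, 67), (36, 63), (39, 9), (42, 5), (45, 4), (48, 12), (51, 8), (54, 57), (57, 56), (60, 49), (63, 12), (66, 63), (69, 61), (72, 74), (75, 138), (78, 139), (81, 137), (84, 136), (87, 138), (90, 138), (93, 140), (96, 139), (99, 140), (102, 9
[... 280 characters left out ...]
, (177, 139), (180, 138), (183, 138), (186, 138), (189, 137), (192, 75), (195, 101), (198, 74), (201, 84), (204, 77), (207, 81), (210, 100), (213, 136), (216, 138), (219, 139), (222, 139), (225, 139), (228, 140), (231, 137), (234, 133), (237, 106), (240, 93), (243, 100), (246, 95), (249, 94), (252, 98), (255, 137), (258, 137), (261, 137), (264, 138), (267, 137), (270, 139), (273, 137), (276, 138), (279, 138), (282, 74), (285, 64), (288, 71), (291, 18), (294, 40), (297, 59), (300, 55), (303, 9), (306, 4), (309, 12), (312, 6), (315, 11), (318, 58), (321, 59), (324, 61), (327, 62), (330, 61), (333, 61), (336, 62), (339, 63), (342, 63), (345, 138), (348, 137), (351, 136), (354, 137), (357, 136)]
```

The lid is seated and level: handle triangulates to z 0.166, its lugs sit at −3/87/177/267° between the collar lugs. Next is the collar post.

```bash
python3 -m creep '[-0.03,-0.02,0,0.12,0.045,-0.06,-0.04,0,0.24,0.045,-0.085,-0.06,-0.02,0.36,0.045,-0.1035,-0.071,-0.04,0.48,0.045,-0.1035,-0.071,-0.05,0.524,0.045,-0.1035,-0.071,-0.05,0.524,0.045,-0.1035,-0.071,-0.05,0.524,0.045,-0.1035,-0.071,-0.05,0.524,0.045]'
python3 - <<'E'
from h import *
d=look('wrist',['collar_grip'],.2,2); o=d['o']; print(o['eef_pos'],o['tool_rot'])
bar(d,.40,.48,.12,.20,.160)
E
```

```text
clock: 49.25
eef_pos: [0.4393, 0.1579, 0.2219]
tool_rot: [-0.233, 0.973, 0.0, 0.001]
ft_force: [0.1, -1.0, 0.1]
grip_width: 0.0453
grasp_force: 0.0
wrist collar_grip 0.86 [318.976 213.08 ] [0.4407 0.1573 0.142 ]
[0.4393 0.1579 0.2219] [-0.2326  0.9726  0.0001  0.0012]
blob xy 0.4462 0.1568 [49.  92.3] box [ 0 22 81 58] yaw -40.8
```

```bash
python3 -m creep '[0,0,-0.03,0,0.045,0,0,-0.06,0,0.045,0,0,-0.087,0,0.045,0,0,-0.087,0,0.045,0,0,-0.087,0,0,0,0,-0.087,0,0,0,0,-0.087,0,0,0,0,-0.087,0,0,0,0,-0.087,0,0]'
python3 -m creep '[-0.0027,0.006,0,-0.044,0,-0.0054,0.0119,0,-0.087,0,-0.0098,0.0242,0,-0.175,0,-0.0131,0.0369,0,-0.262,0,-0.0152,0.0498,0,-0.349,0,-0.0163,0.0629,0,-0.436,0,-0.0161,0.0759,0,-0.524,0,-0.0149,0.089,0,-0.611,0]'
python3 -m creep '[0.0012,0.0064,0,-0.044,0,0.0024,0.0128,0,-0.087,0,0.0059,0.0254,0,-0.175,0,0.0072,0.0292,0,-0.2,0,0.0072,0.0292,0,-0.2,0,0.0072,0.0292,0,-0.2,0]'
```

```text
clock: 50.1
eef_pos: [0.4395, 0.1583, 0.136]
tool_rot: [-0.233, 0.972, 0.001, 0.002]
ft_force: [-0.2, 1.1, 6.2]
grip_width: 0.0162
grasp_force: 58.9
clock: 50.77
eef_pos: [0.4244, 0.2463, 0.1359]
tool_rot: [0.072, 0.997, -0.0, 0.002]
ft_force: [2.2, -3.9, 5.3]
grip_width: 0.016
grasp_force: 59.3
clock: 51.27
eef_pos: [0.4303, 0.2725, 0.1359]
tool_rot: [0.17, 0.986, -0.003, 0.001]
ft_force: [-2.1, -9.9, 12.5]
grip_width: 0.0159
grasp_force: 61.0
```

```bash
python3 -m creep '[0.001,0.003,0,-0.02,0,0.001,0.003,0,-0.02,0,0.001,0.003,0,-0.02,0]'
python3 -m creep '[-0.001,-0.003,0,0,0,-0.001,-0.003,0,0,0.045,-0.001,-0.003,0,0,0.045,-0.001,-0.003,0.04,0,0.045,-0.001,-0.003,0.08,0,0.045,-0.001,-0.003,0.1,0,0.045,-0.001,-0.003,0.1,0,0.045]'
python3 - <<'E'
from h import *
d=look('wrist',['collar_grip','bolt_knob','collar_lug'],.2,2); o=d['o']; print(o['eef_pos'],o['tool_rot'])
E
```

```text
clock: 51.52
eef_pos: [0.4308, 0.2723, 0.1358]
tool_rot: [0.181, 0.983, -0.006, 0.002]
ft_force: [-5.3, -18.7, 15.8]
grip_width: 0.016
grasp_force: 61.7
clock: 52.1
eef_pos: [0.4331, 0.2777, 0.2398]
tool_rot: [0.179, 0.984, 0.004, 0.004]
ft_force: [0.7, 0.7, -0.4]
grip_width: 0.045
grasp_force: 0.0
wrist collar_grip 0.91 [311.872 204.88 ] [0.4315 0.2724 0.142 ]
wrist collar_lug 0.63 [283.52 253.52] [0.4693 0.23   0.126 ]
[0.4331 0.2777 0.2398] [0.179  0.9838 0.0039 0.0042]
```

```bash
python3 -m creep '[0.012,0.025,0,-0.12,0.045,0.024,0.05,0,-0.24,0.045,0.036,0.075,0,-0.36,0.045,0.048,0.1,0,-0.48,0.045,0.048,0.101,0,-0.6,0.045,0.048,0.101,0,-0.653,0.045,0.048,0.101,0,-0.653,0.045,0.048,0.101,0,-0.653,0.045,0.048,0.101,0,-0.653,0.045]'
python3 - <<'E'
from h import *
d=look('wrist',['bolt_knob','collar_grip'],.2,2); o=d['o']; print(o['eef_pos'],o['tool_rot'])
E
```

```text
clock: 53.05
eef_pos: [0.4777, 0.376, 0.2328]
tool_rot: [0.485, 0.875, -0.001, -0.0]
ft_force: [0.0, -0.3, -0.2]
grip_width: 0.0452
grasp_force: 0.0
wrist bolt_knob 0.91 [324.48 212.6 ] [0.4818 0.3766 0.15  ]
wrist bolt_knob 0.24 [183.424 363.32 ] [0.4452 0.153  0.15  ]
[0.4777 0.376  0.2328] [ 0.4848  0.8746 -0.001  -0.0004]
```

```bash
python3 -m creep '[0.001,0.001,-0.03,0,0.045,0.001,0.001,-0.06,0,0.045,0.001,0.001,-0.085,0,0.045,0.001,0.001,-0.097,0,0.045,0.001,0.001,-0.097,0,0.045,0.001,0.001,-0.097,0,0,0.001,0.001,-0.097,0,0,0.001,0.001,-0.097,0,0,0.001,0.001,-0.097,0,0]'
python3 -m creep '[0.003,-0.004,0,0,0,0.005,-0.008,0,0,0,0.008,-0.013,0,0,0,0.011,-0.017,0,0,0,0.0143,-0.0229,0,0,0,0.0143,-0.0229,0,0,0,0.0143,-0.0229,0,0,0]'
```

```text
clock: 53.95
eef_pos: [0.4785, 0.3771, 0.1389]
tool_rot: [0.485, 0.874, -0.0, -0.0]
ft_force: [-4.0, -2.5, 3.3]
grip_width: 0.0138
grasp_force: 58.6
clock: 54.53
eef_pos: [0.4915, 0.3564, 0.1389]
tool_rot: [0.485, 0.875, 0.001, -0.003]
ft_force: [-7.0, 2.3, 2.8]
grip_width: 0.0138
grasp_force: 58.6
```

Travel so far is 24.5 mm. I'll press to the stop, then release.

```bash
python3 -m creep '[0.0015,-0.003,0,0,0,0.0015,-0.003,0,0,0,0.0015,-0.003,0,0,0,0.0015,-0.003,0,0,0]'
python3 -m creep '[-0.002,0.004,0,0,0,-0.002,0.004,0,0,0.045,-0.002,0.004,0,0,0.045,-0.002,0.004,0.04,0,0.045,-0.002,0.004,0.08,0,0.045,-0.002,0.004,0.1,0,0.045,-0.002,0.004,0.1,0,0.045,-0.002,0.004,0.1,0,0.045]'
python3 - <<'E'
from h import *
d=look('wrist',['bolt_knob','collar_grip','lid_handle'],.2,1); o=d['o']; print(o['eef_pos'],o['tool_rot'])
d=look('top',['flux','spool','lid','bolt_knob','collar_grip','camera1'],.3,3); save(d,'top2.png')
d=look('scene',['flux','spool','lid','lid_handle','bolt_knob','collar_grip'],.3,1)
E
```

```text
clock: 54.87
eef_pos: [0.4916, 0.3562, 0.1389]
tool_rot: [0.484, 0.875, 0.003, -0.005]
ft_force: [-10.4, 10.2, 1.2]
grip_width: 0.014
grasp_force: 58.5
clock: 55.53
eef_pos: [0.4947, 0.3562, 0.2399]
tool_rot: [0.486, 0.874, 0.003, 0.001]
ft_force: [-0.0, 0.1, -0.9]
grip_width: 0.0454
grasp_force: 0.0
wrist collar_grip 0.92 [203.392 246.88 ] [0.4288 0.2705 0.142 ]
[0.4947 0.3562 0.2399] [0.4856 0.8742 0.003  0.0015]
top flux 0.44 [325.632 238.48 ] [ 0.4547 -0.0307  0.    ]
top spool 0.63 [474.368 208.48 ] [ 0.5404 -0.4433  0.    ]
top spool 0.5 [168.32 217.92] [0.5098 0.4144 0.    ]
top lid 0.82 [226.304 191.2  ] [0.572 0.228 0.1  ]
top bolt_knob 0.54 [168.704 219.4  ] [0.4934 0.3576 0.15  ]
top collar_grip 0.91 [205.504 246.   ] [0.4285 0.265  0.142 ]
scene flux 0.58 [326.72 214.8 ] [ 0.4512 -0.0344  0.    ]
scene spool 0.97 [176.  217.2] [ 0.5382 -0.4369  0.    ]
scene lid 0.74 [432.192 239.2  ] [0.5782 0.2305 0.1   ]
scene lid_handle 0.97 [432.32 217.92] [0.5747 0.2181 0.164 ]
scene bolt_knob 0.69 [491.776 204.08 ] [0.4891 0.3575 0.15  ]
scene collar_grip 0.56 [452.288 186.32 ] [0.4334 0.273  0.142 ]
```

```bash
python3 -m creep '[0,0,0.04,0,0.045,0,0,0.06,0,0.045,0,0,0.06,0,0.045,0,0,0.06,0,0.045]'; python3 -c "
from h import *
print(bot.job_done())"
```

```text
clock: 56.77
eef_pos: [0.4937, 0.3561, 0.2987]
tool_rot: [0.485, 0.874, 0.002, 0.001]
ft_force: [-0.5, 0.4, 0.3]
grip_width: 0.045
grasp_force: 0.0
the job is handed in; nothing more can be done
None
```

The job is handed in (no verdict came back): four cameras are on the chamber floor, the lid is seated level, the collar is at its locked stop and the bolt is fully home; the lid was knocked aside on the mat mid-run, so one grasp closed empty and pressed on it at about 60 N wrist force before I re-measured and re-gripped it.

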